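Set out the staining tray and start the pull timer

TASK

Set up a staining run: reach over the white tray, hook your fingertips behind its blue far lip and drag it along the bench, without lifting it, until it sits squarely inside the yellow corner marks, then let go of it. Put the whole staining set that is out on the right (brown bottle, staining jar and petri dishes, as many as there are) on the tray's floor, the bottle and jar standing upright and the dishes lying flat beside each other, and once all are in, start the timer: pull its black slide out to the red mark but not past it, hold it there for about two seconds, and let go so that it runs home. Leave the tray inside its marks, and the other things on the bench where they are.

Things in the scene. Friction and masses are not known exactly. Their poses are not given: they have to be found in the camera images.
- marks_center (a point): centre of the four yellow corner marks taped on the bench (paper thin, nothing to catch on) that frame the tray's place, 150 x 330 mm inside; at bench height. Its x axis points away from the robot's side, across the place's short side; its y along the long side
- tray_center (a point): centre of the inner floor of the white carrier tray (loose, about 0.5 kg, on the bench), 6 mm above its underside. Outside it is 150 mm along its x axis and 330 mm along its y axis; the near and side walls are 30 mm high and 6 mm thick; x points to the blue far lip
- tray: the same white carrier tray as a body; its origin is the middle of its underside, its axes as for the centre of its floor
- tray_lip: blue far wall of the tray, part of it, across its whole 330 mm width: 8 mm thick, 49 mm high; origin at bench height under the middle of the lip, 71 mm from the tray's centre along the tray's x. Its far face is flat and upright, 75 mm from the tray's centre
- lip_top (a point): middle of the blue lip, 45 mm above the bench
- slide_grip (a point): centre of the upper part of the black upright grip of the pull timer's slide, where it is to be pinched: the grip is 18 mm (timer's x) by 28 mm (timer's y) and stands 50 mm high, its top 60 mm above the bench, 20 mm above this point. x axis points to the timer's housing; pulling out goes along minus x, level. At home the grip's centre is 45 mm before the housing (70 x 84 mm, 69 mm high, fixed)
- slide_pointer (a point): the slide's yellow pointer line, at the foot of the grip and in line with its middle; axes as for the grip
- mark (a point): the red mark at the edge of the timer's scale, projected onto the slide's centre line: the slide is at the mark when the pointer has the same x along the timer's axis (x points to the housing). The mark is stiff and not to be moved
- timer_slide (a joint): how far the timer's slide is pulled out, m, 0 at home to 0.09. A spring draws it home (1 N at home, 0.4 N more per 10 mm) against a damper (40 N s/m), so it is pulled slowly and runs back by itself in 1 to 2 s when let go
- timer_mark (a joint): the pull-out, m, at which the slide's pointer stands at the red mark (the same zero as the slide)
- cotton_buds_mid (a point): centre of the round clear box of cotton buds, 77 across, 80 high, a bystander
- marker_green_mid (a point): centre of a green marker pen, 118 long, 16 thick, a bystander
- stain_wri_mid (a point): centre, half-way up, of the brown bottle with a white screw cap: 120 mm high in all, round, body 53 across up to 104 mm, the cap 33 mm across above it; about 160 g, stands upright on its flat foot. May be absent
- stain_wri: the same brown bottle with a white screw cap as a body, origin at the middle of its underside. May be absent
- coplin_jar_mid (a point): centre, half-way up, of the clear staining jar with violet contents and a white lid that is fixed on: 97 mm high in all, body eight-sided, 57 across its flats along its own x and y, up to 79 mm, the round lid 55 mm across above it; about 160 g, stands upright on its flat foot. May be absent
- coplin_jar: the same clear staining jar with violet contents and a white lid that is fixed on as a body, origin at the middle of its underside. May be absent
- dish_a_mid (a point): centre, half-way up, of the first petri dish with pink contents: closed, a flat round disc 61 mm across and 15 mm high, lying flat; about 60 g. May be absent
- dish_a: the same first petri dish with pink contents as a body, origin at the middle of its underside. May be absent
- dish_b_mid (a point): centre, half-way up, of the petri dish with beige contents: closed, a flat round disc 61 mm across and 15 mm high, lying flat; about 60 g. May be absent
- dish_b: the same petri dish with beige contents as a body, origin at the middle of its underside. May be absent
- dish_c_mid (a point): centre, half-way up, of the second petri dish with pink contents: closed, a flat round disc 61 mm across and 15 mm high, lying flat; about 60 g. May be absent
- dish_c: the same second petri dish with pink contents as a body, origin at the middle of its underside. May be absent
- timer: the grey pull timer, fixed to the bench: housing 70 x 84 mm, 69 mm high, with a bed 150 mm long, 84 mm wide, 8 mm high before it on which the slide runs. Origin at bench height under the middle of the housing's front face; x points back into the housing, the bed lies on the minus x side
Mind the look-alikes: they are no part of the job. Leave any green or turquoise look-alike of the dish_b alone.

How it is judged:
By the outcome, as a careful person would: the job done as asked, in the order asked, and still so for the second after the job is handed in, with the robot touching nothing.
Of stain_wri, coplin_jar, dish_a, dish_b, dish_c only 3 to 4 are there at a start; the rules pass over those that are not, and their reading is None.
At some moment in a run one of dish_a, dish_b, dish_c may be knocked a few centimetres aside while the robot is not near it.
It also fails if it takes over 200 s, if anything falls off the work surface, if the arm or the gripper's body presses on something with over 40 N, if the wrist force passes 120 N, or if a joint passes its speed limit or range.

ROBOT

A 6-joint arm with a two-finger parallel gripper is mounted at the origin on a cart in front of the work surface, level with it; the furniture and walls round the work are solid. World frame = base frame: x ahead of the robot, y to its left, z up, the work surface at z = 0. Lengths are in m, angles in rad, forces in N, time in s.
With the tool pointing down it reaches from about 0.25 to 0.775 m from the base axis. Payload 4 kg.
Tool frame: the origin (TCP) lies midway between the tips of the shut fingers; the grasp point (between the pads) lies 19 mm behind it; z points along the fingers, y is the direction in which the jaws open and shut (so a half turn about z gives the same grasp; the last joint's range is limited). The gripper opens to 94 mm and grips with 3 to 60 N. Pads are 16 mm wide; open, the fingers measure 119 mm over their backs; the gripper's body (75 mm by 177 mm) begins 78 mm behind the grasp point.
Start: joints at [1.245, 0.087, 1.371, -0, 1.684, -0.103], TCP at [0.122, 0.536, 0.206] pointing down, gripper open.
Joint ranges: [-3.1, 3.1], [-0.76, 2.03], [0.27, 2.55], [-1.08, 4.22], [0.17, 2.65], [-2.57, 2.57]. Speed limits (rad/s): [2.79, 2.79, 3.14, 3.14, 3.14, 3.14].

INTERFACE

Orientations are given as [roll, pitch, yaw] about the fixed x, y, z axes, in that order (R = Rz(yaw) Ry(pitch) Rx(roll)).
In Python, from bench import robot gives the robot as it stands.
- The arm moves only by the tool drive_tool, never from a script. Its argument "series" is a list that holds one entry, the list of rows, each a list of 7 numbers: the turn, a rotation vector about the tool's x, y, z in rad, then the shift along the tool's x, y, z in cm, then the opening in per cent of the stroke, from 0 (shut) to 100 (fully open). In form: [[[rx, ry, rz, tx, ty, tz, fingers], ...]]. A call has 1 to 20 rows; each row is the pose to reach, as a shift and turn from the pose measured when the call began, along the tool's axes at that moment; what a row does not reach only later rows make up. A row lasts 1/10 s, in which the tool goes at most 50 mm and 8.59 degrees, less where a joint would pass 70% of its speed; a pose out of reach is approached as far as the arm can. A call with a gripper value outside its range is refused whole. The fingers move at their own pace and stop on an object; the grip force is fixed at half the most. Time passes only in rows, so rows that repeat a pose let the fingers close. It gives the time, the measured TCP pose, the force and the opening at its end, in the units of the state.
- robot.get_obs(): the state, without advancing time (a new reading comes with each control period).
- robot.snapshot(name): name is "side" or "top"; returns a dict with "img" (420x560x3 uint8, blue, green, red), "depth" (420x560 float32, m along the optical axis (not along the pixel's ray), 0 where there is no reading), "vertical_fov" (degrees; the focal length in pixels is half the picture's height over the tangent of half this angle, whatever the lens; pixels are square), "cx", "cy" (the principal point, pixels), "rvec" (rotation vector, rad) and "tvec" (3), from world to camera coordinates, as OpenCV has them. Camera axes: x right, y down, z forward; pixel columns grow to the right and rows downward; lengths in m; the calibration is good to about 2 mm. A picture is of the moment at which its call begins.
- robot.close_job(): hands the job in, once; it reports no verdict.
The state is a dict: "time": time; "joint_positions": joint angles; "qvel": joint speeds; "joint_torque": joint torques, N m; "tool_pos": TCP position; "ee_rot": TCP orientation; "wrist_force": force on the tool from outside, world axes, zero at the start; "wrist_torque": the same for the moment, N m; "width": finger opening in m.
Only numpy, scipy, OpenCV 4.12 (cv2) and the standard library are available. Lean on these libraries where they do the work, as an engineer would, in place of code of your own. Each camera call takes 0.05 s, during which the arm holds its last target.

## Working session

There is one attempt and no reset: what is moved stays moved. The work goes in short steps, Python scripts to look and compute and a tool call to move; the robot and the scene stay as the last step left them, time stands still between calls to the robot, and variables do not carry over. Pictures are saved under pics/ and viewed, and the job is handed in when it is done.

Besides the shell and the picture viewer there is one more tool, called after "Call:" as name(argument=value, ...), one argument or row to a line, values as JSON. drive_tool: Moves the arm, as the interface text tells. Its arguments: {"type":"object","properties":{"series":{"type":"array","items":{"type":"array","items":{"type":"array","items":{"type":"number"}}}}},"required":["series"]}

```bash
ls; mkdir -p pics
cat > h.py <<'E'
import numpy as np, cv2, pickle
from bench import robot
from scipy.spatial.transform import Rotation as R
def snap(name,tag):
    s=robot.snapshot(name); pickle.dump(s,open(f'pics/{tag}.pkl','wb')); cv2.imwrite(f'pics/{tag}.png',s['img']); return s
def load(tag): return pickle.load(open(f'pics/{tag}.pkl','rb'))
def cam(s):
    f=s['img'].shape[0]/2/np.tan(np.radians(s['vertical_fov'])/2)
    return f,cv2.Rodrigues(np.array(s['rvec'],float))[0],np.array(s['tvec'],float).ravel()
def onz(s,u,v,z):
    f,Rm,t=cam(s); d=Rm.T@np.array([(u-s['cx'])/f,(v-s['cy'])/f,1]); c=-Rm.T@t
    return c+d*(z-c[2])/d[2]
def bydepth(s,u,v):
    f,Rm,t=cam(s); D=s['depth'][int(round(v)),int(round(u))]
    return Rm.T@(np.array([(u-s['cx'])/f*D,(v-s['cy'])/f*D,D])-t)
def cloud(s):
    f,Rm,t=cam(s); D=s['depth']; v,u=np.mgrid[:D.shape[0],:D.shape[1]]
    P=np.stack([(u-s['cx'])/f*D,(v-s['cy'])/f*D,D],-1)-t
    return P@Rm
def proj(s,p):
    f,Rm,t=cam(s); q=Rm@np.array(p)+t; return q[0]/q[2]*f+s['cx'],q[1]/q[2]*f+s['cy']
def crop(s,tag,u0,v0,w,h,k):
    c=cv2.resize(s['img'][v0:v0+h,u0:u0+w],None,fx=k,fy=k,interpolation=cv2.INTER_CUBIC); cv2.imwrite(f'pics/{tag}.png',c)
def pose():
    o=robot.get_obs(); return np.array(o['tool_pos']),np.array(o['ee_rot'])
E
python3 - <<'E'
from h import *
o=robot.get_obs()
for k,v in o.items(): print(k,np.round(v,4))
for n in('top','side'):
    s=snap(n,n+'0'); print(n,s['vertical_fov'],s['cx'],s['cy'],s['rvec'],s['tvec']); f,Rm,t=cam(s); print(-Rm.T@t)
E
```

```text
pics
time 0.0
joint_positions [ 1.2449  0.0879  1.3722 -0.      1.6836 -0.1031]
qvel [0.0006 0.0009 0.0007 0.0011 0.0018 0.0001]
joint_torque [-1.00000e-04 -3.40177e+01 -3.02432e+01  7.19000e-02  3.29000e-02
 -2.00000e-04]
tool_pos [0.1214 0.5359 0.2043]
ee_rot [-3.1394e+00 -2.0000e-04  2.9188e+00]
wrist_force [-1.144  -0.0753  0.7885]
wrist_torque [-0.0398 -0.0347  0.0494]
width 0.0941
top 54.59244099953258 282.81669940651005 203.48201484504443 [ 2.12326622 -2.12691051  0.18589882] [-0.00627838  0.57349875  1.13215001]
[ 0.36202847 -0.01309318  1.21633377]
side 43.8861393263179 285.5774777709454 210.15212366672222 [ 0.6861081  -2.56259876  1.20990358] [0.47046995 0.25870766 1.43444886]
[-0.07020901  1.0507944   1.11212273]
```

View pics/top0.png

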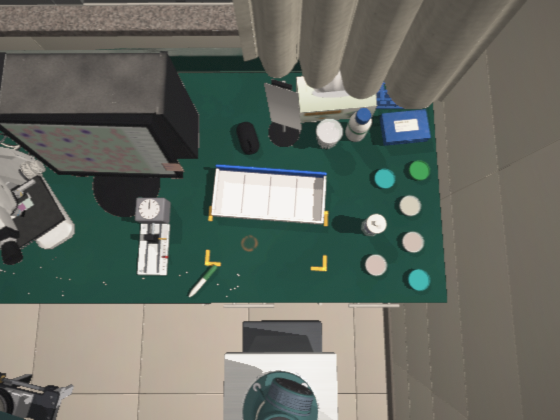

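View pics/side0.png

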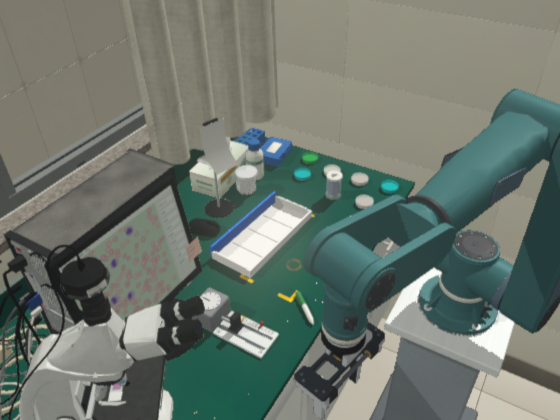

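Run:
```python
from h import *
s=load('top0')
crop(s,'c1',330,150,120,150,4)
crop(s,'c2',120,150,220,150,3.6)
s=load('side0')
crop(s,'c3',280,130,140,100,5)
crop(s,'c4',180,270,150,100,5)
```

```text
(no output)
```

View pics/c1.png

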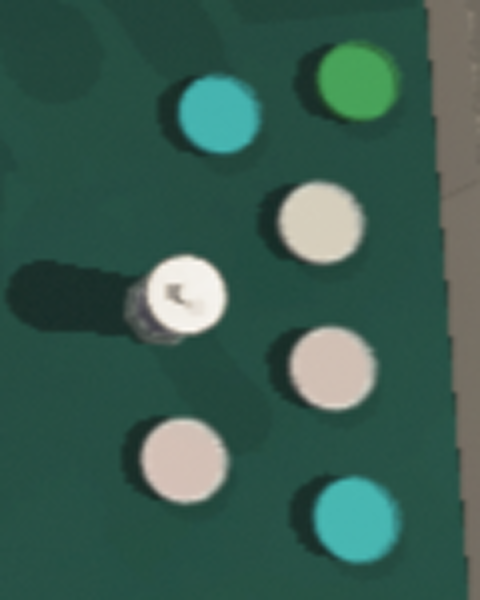

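View pics/c2.png

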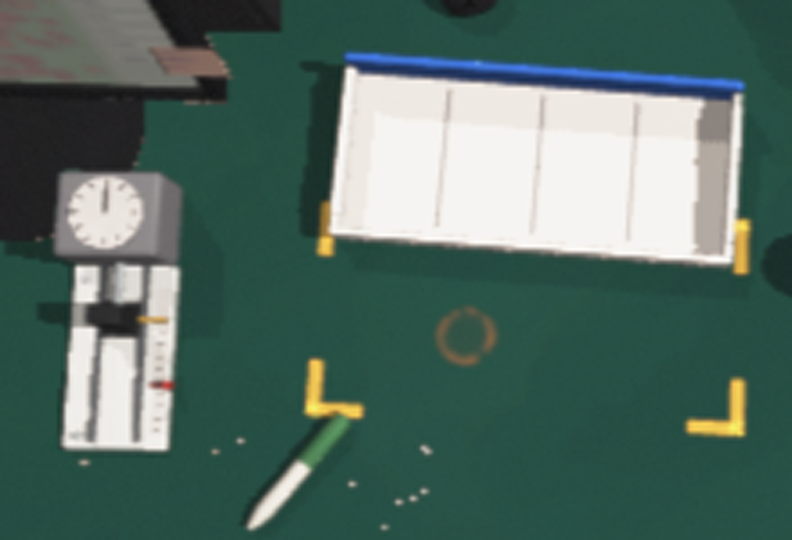

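View pics/c3.png

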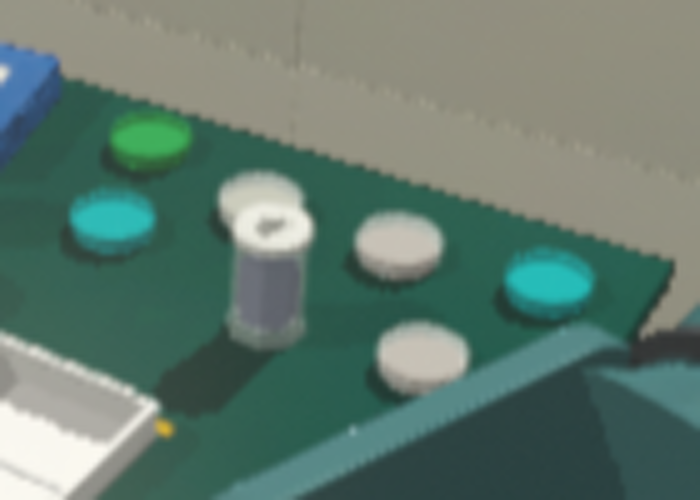

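View pics/c4.png

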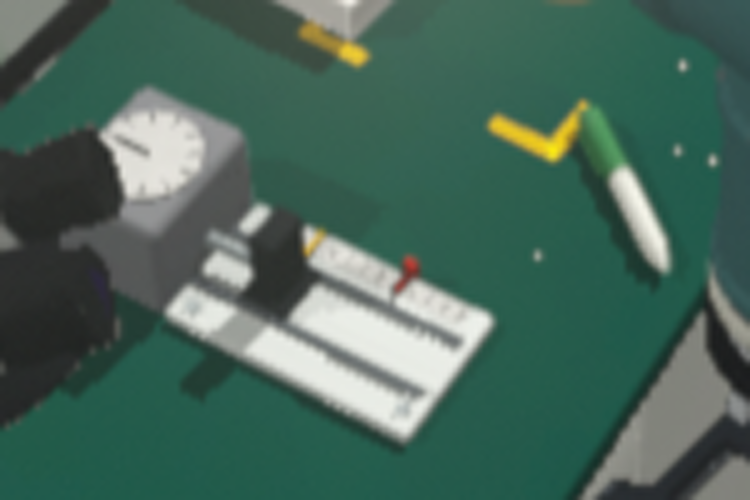

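Run:
```python
from h import *
s=load('top0'); 
def c1(u,v):return 330+(u+.5)/4-.5,150+(v+.5)/4-.5
def c2(u,v):return 120+(u+.5)/3.6-.5,150+(v+.5)/3.6-.5
P={'jarlid':(c1(187,294),.097),'beige':(c1(321,223),.015),'pinkR':(c1(333,368),.015),'pinkL':(c1(184,460),.015),'turqF':(c1(219,114),.015),'green':(c1(358,81),.015),'turqN':(c1(357,520),.015),
'mNL':(c2(312,413),0),'mNR':(c2(743,433),0),'mFL_bot':(c2(325,254),0),'mFR_bot':(c2(741,273),0),
'lipL_top':(c2(346,58),.049),'lipR_top':(c2(742,86),.049),'trayNL':(c2(331,236),.03),'trayNR':(c2(732,264),.03),
'grip':(c2(118,308),.06),'ptr':(c2(153,320),.01),'red':(c2(161,385),.01),'bedN_L':(c2(63,448),.008),'bedN_R':(c2(168,449),.008),'housL':(c2(56,260),.069),'housR':(c2(166,261),.069),
'penA':(c2(250,526),.008),'penB':(c2(345,415),.008)}
for k,((u,v),z) in P.items():
    print(k,np.round([u,v],1),np.round(onz(s,u,v,z),4),'depthpt',np.round(bydepth(s,u,v),3))
```

```text
jarlid [376.4 223.1] [ 0.5094 -0.2664  0.097 ] depthpt [ 0.51  -0.267  0.096]
beige [409.9 205.4] [ 0.5735 -0.3874  0.015 ] depthpt [ 0.574 -0.388  0.013]
pinkR [412.9 241.6] [ 0.4651 -0.39    0.015 ] depthpt [ 0.465 -0.39   0.014]
pinkL [375.6 264.6] [ 0.3983 -0.2776  0.015 ] depthpt [ 0.398 -0.277  0.017]
turqF [384.4 178.1] [ 0.6576 -0.315   0.015 ] depthpt [ 0.657 -0.314  0.018]
green [419.1 169.9] [ 0.6831 -0.4217  0.015 ] depthpt [ 0.682 -0.421  0.018]
turqN [418.9 279.6] [ 0.3551 -0.401   0.015 ] depthpt [ 0.355 -0.4    0.017]
mNL [206.3 264.4] [0.4002 0.2197 0.    ] depthpt [ 0.4    0.22  -0.001]
mNR [326.  269.9] [ 0.3835 -0.1342  0.    ] depthpt [ 0.383 -0.134  0.004]
mFL_bot [209.9 220.2] [0.5321 0.2131 0.    ] depthpt [0.532 0.213 0.001]
mFR_bot [325.5 225.5] [ 0.5154 -0.1352  0.    ] depthpt [ 0.515 -0.135  0.003]
lipL_top [215.8 165.8] [0.6882 0.1917 0.049 ] depthpt [0.688 0.191 0.05 ]
lipR_top [325.8 173.5] [ 0.6636 -0.1342  0.049 ] depthpt [ 0.677 -0.14  -0.004]
trayNL [211.6 215.2] [0.5428 0.2031 0.03  ] depthpt [0.544 0.205 0.021]
trayNR [323. 223.] [ 0.519 -0.125  0.03 ] depthpt [ 0.522 -0.127  0.005]
grip [152.4 235.2] [0.4808 0.3648 0.06  ] depthpt [0.481 0.366 0.058]
ptr [162.1 238.5] [0.476  0.3516 0.01  ] depthpt [0.476 0.352 0.009]
red [164.4 256.6] [0.4227 0.3423 0.01  ] depthpt [0.423 0.342 0.012]
bedN_L [137.1 274.1] [0.372  0.4202 0.008 ] depthpt [ 0.362 -0.013  1.216]
bedN_R [166.3 274.4] [0.3711 0.3346 0.008 ] depthpt [ 0.371  0.338 -0.004]
housL [135.2 221.9] [0.5181 0.4131 0.069 ] depthpt [ 0.528  0.439 -0.001]
housR [165.8 222.1] [0.5171 0.3259 0.069 ] depthpt [0.523 0.339 0.024]
penA [189.1 295.8] [0.3099 0.2653 0.008 ] depthpt [0.31  0.265 0.01 ]
penB [215.5 264.9] [0.3983 0.1912 0.008 ] depthpt [0.398 0.191 0.007]
```

Run:
```python
from h import *
s=load('top0'); C=cloud(s); s2=load('side0'); C2=cloud(s2)
P=np.concatenate([C.reshape(-1,3)[s['depth'].ravel()>0],C2.reshape(-1,3)[s2['depth'].ravel()>0]])
print('max height cm grid; rows x .30->.90, cols y .45->-.45')
ys=np.arange(.45,-.5,-.05)
print('      ',[f'{y:.2f}' for y in ys])
for x in np.arange(.3,.95,.05):
    r=[]
    for y in ys:
        m=(abs(P[:,0]-x)<.025)&(abs(P[:,1]-y)<.025)
        r.append(f'{100*P[m,2].max():4.0f}' if m.any() else '   .')
    print(f'{x:.2f}',' '.join(r))
# yellow seg
img=cv2.cvtColor(s['img'],cv2.COLOR_BGR2HSV)
m=cv2.inRange(img,(20,120,120),(35,255,255)); n,l,st,c=cv2.connectedComponentsWithStats(m)
for i in range(1,n):
    if st[i,4]>8: print(st[i],c[i])
# blue lip top points by depth
B=cv2.inRange(img,(100,120,60),(125,255,255))>0
Q=C[B&(abs(C[...,2]-.049)<.006)&(C[...,0]>.6)&(C[...,0]<.72)&(abs(C[...,1])<.25)]
print(len(Q),Q[:,1].min(),Q[:,1].max()); 
pf=np.polyfit(Q[:,1],Q[:,0],1); print(pf,np.std(Q[:,0]-np.polyval(pf,Q[:,1])))
```

```text
max height cm grid; rows x .30->.90, cols y .45->-.45
       ['0.45', '0.40', '0.35', '0.30', '0.25', '0.20', '0.15', '0.10', '0.05', '0.00', '-0.05', '-0.10', '-0.15', '-0.20', '-0.25', '-0.30', '-0.35', '-0.40', '-0.45']
0.30    1    1    1    1    2    1    1    1    1    1    1    1    1    1    1    1    1    1    1
0.35    1    1    1    1    2    2    1    1    1    1    1    1    1    1    2    2    2    3    2
0.40    1    2    2    1    1    2    1    1    1    1    1    1    1    1    2    2    1    2    1
0.45    1    7    6    1    1    1    1    1    1    1    1    1    1    1    2    2    2    2    1
0.50    1    7    7    1    1    1    1    1    1    1    4    4    1    1   10   10    2    2   13
0.55    2    8    8    1    1    4    4    4    4    4    4    4    3    1    9    9    2    2    1
0.60    2    7    8    1    1    4    1    1    1    1    1    4    4    1    1    1    2    2    1
0.65   17   19   19   23   16    4    1    5    6    5    5    5    6    1    1    2    2    2    2
0.70   37   37   37   37   37    5    5    6    5    5    5    1    1    1    1    2    2    3   39
0.75   37   37   37   37   37    1    2    4    3   21   23    9    9    8    1    4    4    4   16
0.80   37   37   37   37   38    1    4    4   34   35   35    9    9   16   15   57   60   60   37
0.85   37   37   37   37   38    1    3    4    2    2    9   38   47   63   62   60   60   60   58
0.90    .    .    .    0    1    1    1    1   68   68   65   65   64   63   13   60    7    7    7
[208 206   5  15  34] [209.82352941 215.55882353]
[324 211   4  15  48] [325.875 218.375]
[205 250  16  16 111] [209.89189189 259.71171171]
[311 255  16  16 109] [321.28440367 265.03669725]
310 -0.13226242992933615 0.19436453790783548
[0.07684145 0.6744504 ] 0.0023279590783348287
```

```bash
cat >> h.py <<'E'
def mv(p,yaw,roll=None):
    """shift (cm) and turn needed, tool axes; yaw such that R=Rz(yaw)Rx(pi)"""
    tp,rpy=pose(); R0=R.from_euler('xyz',rpy); R1=R.from_euler('xyz',[np.pi,0,yaw])
    a=(R0.inv()*R1).as_rotvec(); d=R0.inv().apply(np.array(p)-tp)*100
    print('turn',np.round(a,3),'shift cm',np.round(d,2))
E
python3 - <<'E'
from h import *
for t in('top0','side0'):
    s=load(t);C=cloud(s).reshape(-1,3)[s['depth'].ravel()>0]
    for zlo,zhi in((.06,.1),(.1,.2),(.2,.4)):
      for y in np.arange(.20,-.16,-.03):
        m=(C[:,2]>zlo)&(C[:,2]<zhi)&(abs(C[:,1]-y)<.015)&(C[:,0]>.6)
        if m.any(): print(t,zlo,round(y,2),np.round(C[m].min(0),3))
mv([.45,.15,.2],3.067)
mv([.696,.05,.2],3.067)
E
```

```text
top0 0.06 0.2 [1.013 0.186 0.061]
top0 0.06 0.17 [1.014 0.156 0.06 ]
top0 0.06 0.14 [1.014 0.126 0.06 ]
top0 0.06 0.11 [1.015 0.096 0.06 ]
top0 0.06 0.08 [1.015 0.065 0.06 ]
top0 0.06 0.05 [1.016 0.062 0.06 ]
top0 0.06 -0.01 [ 0.807 -0.011  0.061]
top0 0.06 -0.04 [ 0.885 -0.055  0.06 ]
top0 0.06 -0.07 [ 0.841 -0.085  0.061]
top0 0.06 -0.1 [ 0.76  -0.115  0.061]
top0 0.06 -0.13 [ 0.746 -0.145  0.06 ]
top0 0.1 0.2 [1.012 0.185 0.1  ]
top0 0.1 0.17 [1.01  0.155 0.101]
top0 0.1 0.14 [1.012 0.125 0.1  ]
top0 0.1 0.11 [0.952 0.095 0.101]
top0 0.1 0.08 [0.953 0.065 0.174]
top0 0.1 0.05 [0.917 0.035 0.175]
top0 0.1 0.02 [0.774 0.007 0.171]
top0 0.1 -0.01 [ 0.763 -0.025  0.171]
top0 0.1 -0.04 [ 0.754 -0.054  0.174]
top0 0.1 -0.07 [ 0.875 -0.085  0.172]
top0 0.1 -0.1 [ 0.871 -0.115  0.1  ]
top0 0.1 -0.13 [ 0.877 -0.145  0.101]
top0 0.2 0.2 [1.005 0.185 0.212]
top0 0.2 0.17 [1.005 0.155 0.213]
top0 0.2 0.14 [1.004 0.125 0.211]
top0 0.2 0.11 [0.952 0.095 0.201]
top0 0.2 0.08 [0.954 0.065 0.2  ]
top0 0.2 0.05 [0.809 0.035 0.2  ]
top0 0.2 0.02 [0.784 0.005 0.2  ]
top0 0.2 -0.01 [ 0.775 -0.025  0.2
[... 475 characters left out ...]
.04 [ 0.755 -0.055  0.173]
side0 0.1 -0.07 [ 0.754 -0.084  0.111]
side0 0.1 -0.1 [ 0.911 -0.107  0.1  ]
side0 0.1 -0.13 [ 1.012 -0.144  0.103]
side0 0.2 0.2 [1.025 0.185 0.236]
side0 0.2 0.17 [1.028 0.155 0.235]
side0 0.2 0.14 [1.026 0.125 0.235]
side0 0.2 0.11 [0.951 0.095 0.225]
side0 0.2 0.08 [0.953 0.065 0.203]
side0 0.2 0.05 [0.806 0.035 0.2  ]
side0 0.2 0.02 [0.784 0.005 0.2  ]
side0 0.2 -0.01 [ 0.77  -0.025  0.2  ]
side0 0.2 -0.04 [ 0.764 -0.055  0.2  ]
side0 0.2 -0.07 [ 0.774 -0.085  0.2  ]
side0 0.2 -0.1 [ 0.872 -0.115  0.279]
side0 0.2 -0.13 [ 0.877 -0.144  0.274]
turn [-0.002 -0.    -0.148] shift cm [-40.58 -30.38   0.49]
turn [-0.002 -0.    -0.148] shift cm [-66.78 -34.69   0.5 ]
```

Call:
drive_tool(
  series=[
    [[0, 0, -0.08, -20, -15, 0, 100], [0, 0, -0.148, -40, -30, 0, 100], [0, 0, -0.148, -40, -30, 0, 100], [0, 0, -0.148, -40, -30, 0, 100], [0, 0, -0.148, -40, -30, 0, 100], [0, 0, -0.148, -40, -30, 0, 100], [0, 0, -0.148, -40, -30, 0, 100], [0, 0, -0.148, -40, -30, 0, 100], [0, 0, -0.148, -40, -30, 0, 100], [0, 0, -0.148, -40, -30, 0, 100], [0, 0, -0.148, -66.8, -34.7, 0, 100], [0, 0, -0.148, -66.8, -34.7, 0, 100], [0, 0, -0.148, -66.8, -34.7, 0, 100], [0, 0, -0.148, -66.8, -34.7, 0, 100], [0, 0, -0.148, -66.8, -34.7, 0, 100], [0, 0, -0.148, -66.8, -34.7, 0, 100], [0, 0, -0.148, -66.8, -34.7, 0, 100], [0, 0, -0.148, -66.8, -34.7, 0, 100], [0, 0, -0.148, -66.8, -34.7, 0, 100]],
  ],
)

```text
time: 2.0
tool_pos: [0.6951, 0.0508, 0.2054]
ee_rot: [-3.14, -0.001, 3.068]
wrist_force: [0.5, -0.7, 0.8]
width: 0.094
```

Run:
```python
from h import *
print(pose()); mv([.696,.05,.012],3.067)
s=snap('side','side1')
```

```text
(array([0.69513536, 0.05080837, 0.20540594]), array([-3.13997000e+00, -8.19421573e-04,  3.06782867e+00]))
turn [-0.002 -0.001  0.001] shift cm [-0.11 -0.04 19.34]
```

View pics/side1.png

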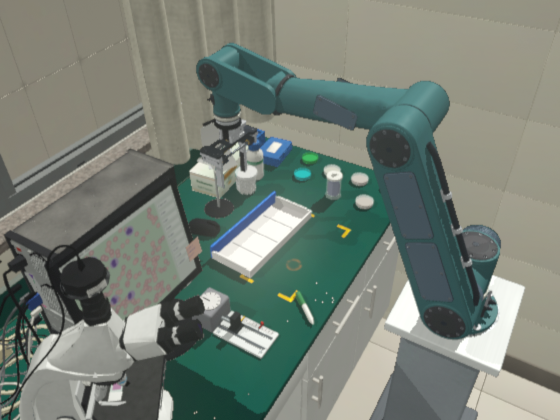

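Run:
```python
from h import *
s=load('side1');C=cloud(s); hsv=cv2.cvtColor(s['img'],cv2.COLOR_BGR2HSV)
for (u,v) in [(205,70),(200,75),(215,90),(230,110),(240,125),(232,55),(215,155),(250,130),(225,60)]:
    print((u,v),s['img'][v,u],np.round(C[v,u],3))
m=np.zeros(C.shape[:2],bool); m[40:160,190:290]=True
Q=C[m&(s['depth']>0)]; Q=Q[(Q[:,2]>.28)&(Q[:,0]<.95)&(Q[:,0]>.5)&(abs(Q[:,1])<.2)]
for z in np.arange(.28,.7,.03):
    k=Q[(abs(Q[:,2]-z)<.015)]
    if len(k): print(round(z,2),len(k),np.round(k.min(0),3),np.round(k.max(0),3))
s0=load('side0');C0=cloud(s0); t=load('top0');Ct=cloud(t)
for X in (C0.reshape(-1,3),Ct.reshape(-1,3)):
    for z in np.arange(.1,.4,.03):
        k=X[(abs(X[:,2]-z)<.015)&(X[:,0]>.73)&(X[:,0]<.9)&(abs(X[:,1])<.085)]
        if len(k): print('lamp',round(z,2),len(k),np.round(k.min(0),3),np.round(k.max(0),3))
```

```text
(205, 70) [54 57 54] [0.704 0.111 0.569]
(200, 75) [58 58 56] [0.722 0.111 0.553]
(215, 90) [71 73 49] [0.681 0.109 0.521]
(230, 110) [72 73 52] [0.669 0.071 0.451]
(240, 125) [94 96 93] [0.656 0.048 0.398]
(232, 55) [135 138  97] [0.671 0.041 0.589]
(215, 155) [63 63 60] [0.679 0.139 0.346]
(250, 130) [77 74 69] [ 0.666 -0.013  0.348]
(225, 60) [131 132  92] [0.672 0.07  0.586]
0.28 201 [ 0.679 -0.118  0.28 ] [0.929 0.035 0.295]
0.31 544 [ 0.654 -0.122  0.295] [0.929 0.134 0.325]
0.34 974 [ 0.653 -0.114  0.325] [0.924 0.145 0.355]
0.37 349 [ 0.659 -0.124  0.355] [0.922 0.074 0.385]
0.4 395 [ 0.654 -0.095  0.385] [0.917 0.092 0.415]
0.43 346 [ 0.656 -0.083  0.415] [0.915 0.091 0.445]
0.46 345 [ 0.522 -0.182  0.445] [0.923 0.092 0.475]
0.49 617 [ 0.502 -0.2    0.475] [0.924 0.113 0.505]
0.52 1037 [ 0.5   -0.197  0.505] [0.92  0.118 0.535]
0.55 1524 [ 0.5   -0.104  0.535] [0.901 0.119 0.565]
0.58 1648 [ 0.5   -0.007  0.565] [0.734 0.119 0.595]
0.61 199 [ 0.66  -0.005  0.595] [0.714 0.11  0.601]
lamp 0.1 30 [ 0.807 -0.085  0.085] [ 0.899 -0.003  0.114]
lamp 0.13 19 [ 0.803 -0.013  0.119
[... 412 characters left out ...]
035 0.354]
lamp 0.37 62 [ 0.876 -0.085  0.355] [ 0.9   -0.063  0.385]
lamp 0.4 63 [ 0.881 -0.085  0.387] [ 0.9   -0.067  0.415]
lamp 0.1 17 [ 0.841 -0.085  0.085] [ 0.891 -0.061  0.088]
lamp 0.16 15 [ 0.758 -0.083  0.171] [0.899 0.018 0.175]
lamp 0.19 320 [ 0.754 -0.085  0.175] [0.9   0.026 0.205]
lamp 0.22 296 [ 0.767 -0.085  0.205] [0.9   0.03  0.235]
lamp 0.25 278 [ 0.78  -0.084  0.235] [0.9   0.034 0.265]
lamp 0.28 232 [ 0.784 -0.085  0.265] [0.898 0.035 0.295]
lamp 0.31 213 [ 0.783 -0.085  0.295] [0.9   0.036 0.325]
lamp 0.34 254 [ 0.781 -0.085  0.325] [0.9   0.035 0.355]
lamp 0.37 62 [ 0.881 -0.085  0.356] [ 0.9   -0.069  0.384]
lamp 0.4 65 [ 0.882 -0.085  0.385] [ 0.9   -0.07   0.415]
```

Call:
drive_tool(
  series=[
    [[0, 0, 0, -0.1, 0, 4, 100], [0, 0, 0, -0.1, 0, 8, 100], [0, 0, 0, -0.1, 0, 12, 100], [0, 0, 0, -0.1, 0, 15, 100], [0, 0, 0, -0.1, 0, 17.5, 100], [0, 0, 0, -0.1, 0, 19, 100], [0, 0, 0, -0.1, 0, 19.2, 100], [0, 0, 0, -0.1, 0, 19.2, 100]],
  ],
)

```text
time: 2.85
tool_pos: [0.6958, 0.051, 0.0148]
ee_rot: [-3.14, -0.0, 3.069]
wrist_force: [-0.1, 0.1, 0.0]
width: 0.0939
```

Run:
```python
from h import *
s=snap('side','side2'); crop(s,'c5',190,130,140,150,4)
```

```text
(no output)
```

View pics/c5.png

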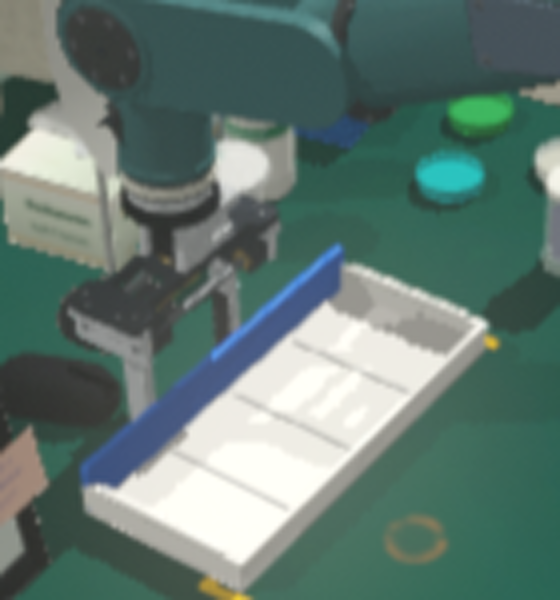

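Call:
drive_tool(
  series=[
    [[0, 0, 0, 0.8, 0, 0, 100], [0, 0, -0.005, 1.6, -0.1, 0, 100], [0, 0, -0.01, 2.4, -0.15, 0, 100], [0, 0, -0.015, 3.2, -0.2, 0, 100], [0, 0, -0.02, 4, -0.25, 0, 100], [0, 0, -0.025, 5, -0.3, 0, 100], [0, 0, -0.025, 6, -0.4, 0, 100], [0, 0, -0.025, 7, -0.45, 0, 100], [0, 0, -0.025, 8, -0.5, 0, 100], [0, 0, -0.025, 9, -0.6, 0, 100], [0, 0, -0.025, 10, -0.7, 0, 100], [0, 0, -0.025, 10.8, -0.8, 0, 100], [0, 0, -0.025, 11.5, -0.8, 0, 100], [0, 0, -0.025, 12, -0.8, 0, 100], [0, 0, -0.025, 12.2, -0.8, 0, 100], [0, 0, -0.025, 12.2, -0.8, 0, 100]],
  ],
)

```text
time: 4.5
tool_pos: [0.5752, 0.0514, 0.0171]
ee_rot: [-3.139, 0.005, 3.094]
wrist_force: [5.1, -0.4, 4.4]
width: 0.094
```

Run:
```python
from h import *
s=snap('side','side3'); crop(s,'c6',190,160,180,150,4)
s=snap('top','top3'); crop(s,'c7',190,150,160,130,5)
```

```text
(no output)
```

View pics/c6.png

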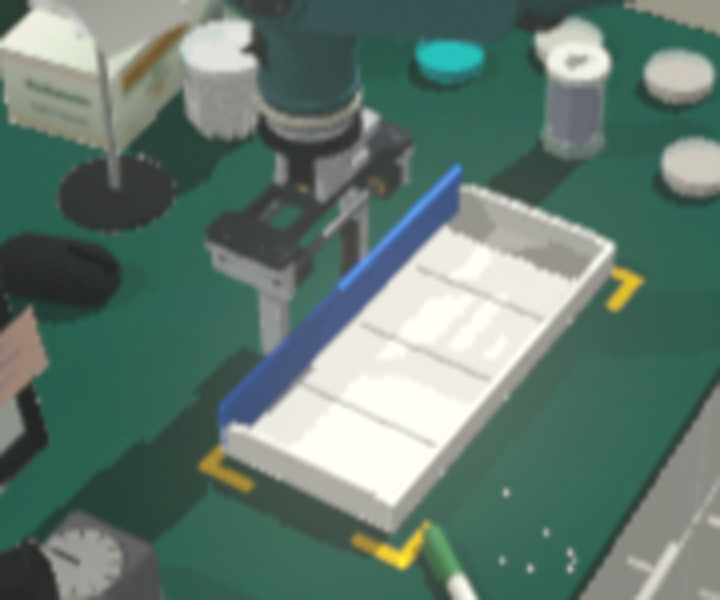

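View pics/c7.png

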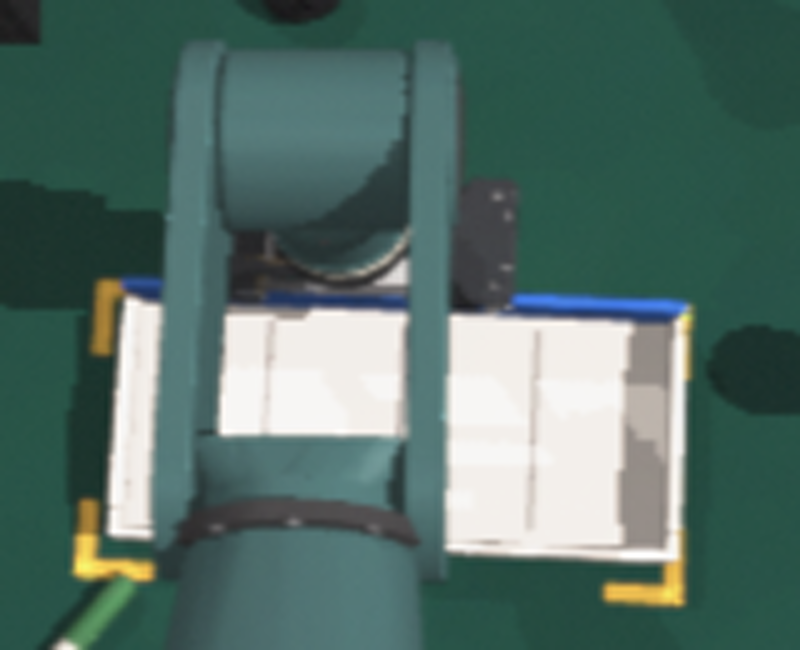

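```bash
cat >> h.py <<'E'
def solve(NL,NR,FL,FR,mNL,mNR,s,w=0.012):
    nl,nr=onz(s,*NL,.03)[:2],onz(s,*NR,.03)[:2]
    d=(nl-nr);L=np.linalg.norm(d);d/=L;x=np.array([d[1],-d[0]]);c=(nl+nr)/2+.075*x
    print('tray near edge L %.4f yaw %.4f c %s'%(L,np.arctan2(x[1],x[0]),np.round(c,4)))
    if FL is not None:
        fl,fr=onz(s,*FL,.049)[:2],onz(s,*FR,.049)[:2]
        d=(fl-fr);L=np.linalg.norm(d);d/=L;xx=np.array([d[1],-d[0]]);cc=(fl+fr)/2-.075*xx
        print('tray far edge L %.4f yaw %.4f c %s'%(L,np.arctan2(xx[1],xx[0]),np.round(cc,4)))
    a,b=onz(s,*mNL,0)[:2],onz(s,*mNR,0)[:2]
    d=(a-b);L=np.linalg.norm(d);d/=L;mx=np.array([d[1],-d[0]]);mc=(a+b)/2+(.075+w)*mx
    print('marks outer L %.4f yaw %.4f c %s'%(L,np.arctan2(mx[1],mx[0]),np.round(mc,4)))
    e=c-mc; print('tray offset in marks mm: x %.1f y %.1f'%(1e3*e@mx,1e3*e@d))
    if FL is not None:
        e=cc-mc; print('far: tray offset in marks mm: x %.1f y %.1f'%(1e3*e@mx,1e3*e@d))
E
python3 - <<'E'
from h import *
s=load('top3')
g=lambda u,v:(190+(u+.5)/5-.5,150+(v+.5)/5-.5)
solve(g(108,533),g(679,561),g(120,280),g(691,303),g(77,578),g(684,604),s)
for n,p in (('FLout',g(95,282)),('FRin?',g(690,303))): print(n,onz(s,*p,0))
s=load('side3')
g=lambda u,v:(190+(u+.5)/4-.5,160+(v+.5)/4-.5)
for n,p,z in(('mNL outer',g(402,567),0),('mNR outer',g(643,280),0),('mFL outer',g(199,467),0),('trayNL bottom',g(391,531),0),('tray NR top',g(613,246),.03),('trayNL top',g(393,507),.03),('FL bottom',g(222,448),0)):
    print(n,np.round(onz(s,*p,z),4))
E
```

```text
tray near edge L 0.3308 yaw -0.0500 c [0.4892 0.0316]
tray far edge L 0.3328 yaw -0.0430 c [0.4861 0.0315]
marks outer L 0.3591 yaw -0.0436 c [0.4768 0.0403]
tray offset in marks mm: x 12.8 y -8.2
far: tray offset in marks mm: x 9.6 y -8.4
FLout [0.57558004 0.21843895 0.        ]
FRin? [ 0.56189314 -0.14254192  0.        ]
mNL outer [0.402  0.2195 0.    ]
mNR outer [ 0.3825 -0.1371  0.    ]
mFL outer [0.577 0.211 0.   ]
trayNL bottom [0.425  0.1948 0.    ]
tray NR top [ 0.4081 -0.1304  0.03  ]
trayNL top [0.4215 0.1981 0.03  ]
FL bottom [0.573  0.1868 0.    ]
```

Call:
drive_tool(
  series=[
    [[0, 0, 0, 0.3, 0, 0, 100], [0, 0, 0, 0.6, 0, 0, 100], [0, 0, 0, 0.9, 0, 0, 100], [0, 0, 0, 0.9, 0, 0, 100], [0, 0, 0, 0.9, 0, 0, 100], [0, 0, 0, -1.5, 0, 0, 100], [0, 0, 0, -1.5, 0, -2, 100], [0, 0, 0, -1.5, 0, -7, 100], [0, 0, 0, -1.5, 0, -12, 100], [0, 0, 0, -1.5, 0, -15, 100], [0, 0, 0, -3, -5, -15, 100], [0, 0, 0, -5, -10, -15, 100], [0, 0, 0, -7, -15, -15, 100], [0, 0, 0, -7, -20, -15, 100], [0, 0, 0, -7, -25, -15, 100], [0, 0, 0, -7, -30, -15, 100], [0, 0, 0, -7, -30, -15, 100]],
  ],
)

```text
time: 6.3
tool_pos: [0.6267, -0.2558, 0.1643]
ee_rot: [-3.141, -0.003, 3.087]
wrist_force: [0.0, -0.1, 0.7]
width: 0.0938
```

```bash
cat >> h.py <<'E'
def rect(s,z,x0=.35,x1=.65,y0=.27,y1=-.2,mm=0.0005):
    """bird view: rows x decreasing (far at top), cols y decreasing"""
    H=int((x1-x0)/mm);W=int((y0-y1)/mm); r,c=np.mgrid[:H,:W]
    f,Rm,t=cam(s); P=np.stack([x1-r*mm,y0-c*mm,np.full(r.shape,z)],-1)@Rm.T+t
    return cv2.remap(s['img'],(P[...,0]/P[...,2]*f+s['cx']).astype(np.float32),(P[...,1]/P[...,2]*f+s['cy']).astype(np.float32),cv2.INTER_CUBIC)
E
python3 - <<'E'
from h import *
s=snap('top','top4')
cv2.imwrite('pics/top4.png',s['img'])
s2=snap('side','side4')
for n,q in(('rt',s),('rs',s2)):
    im=rect(q,0,mm=.0006); cv2.imwrite(f'pics/{n}4.png',im)
E
```

```text
(no output)
```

View pics/rt4.png

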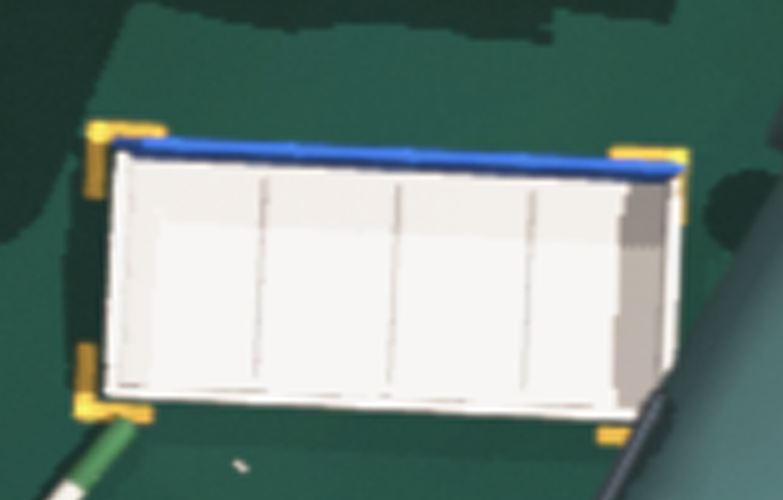

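View pics/rs4.png

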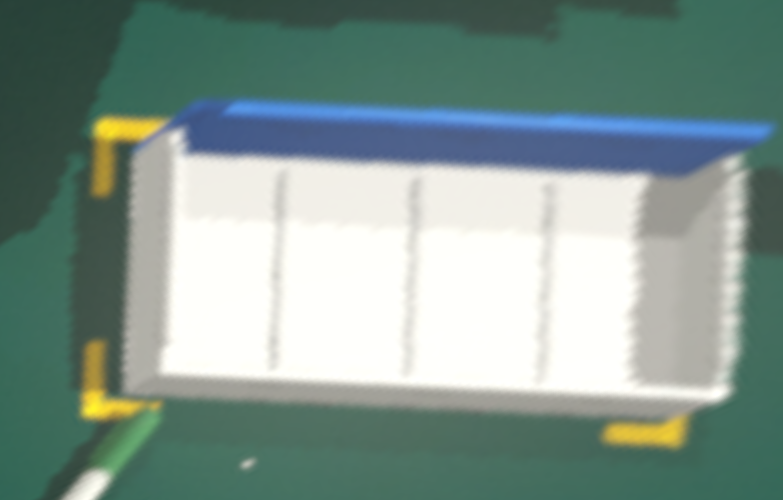

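Run:
```python
from h import *
s=load('top4')
cv2.imwrite('pics/r30.png',rect(s,.03,mm=.0006)); cv2.imwrite('pics/r49.png',rect(s,.049,mm=.0006))
```

```text
(no output)
```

View pics/r30.png

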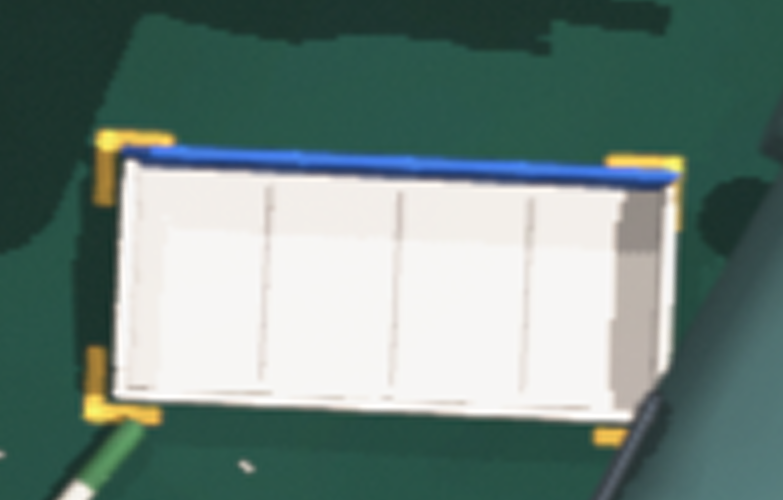

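View pics/r49.png

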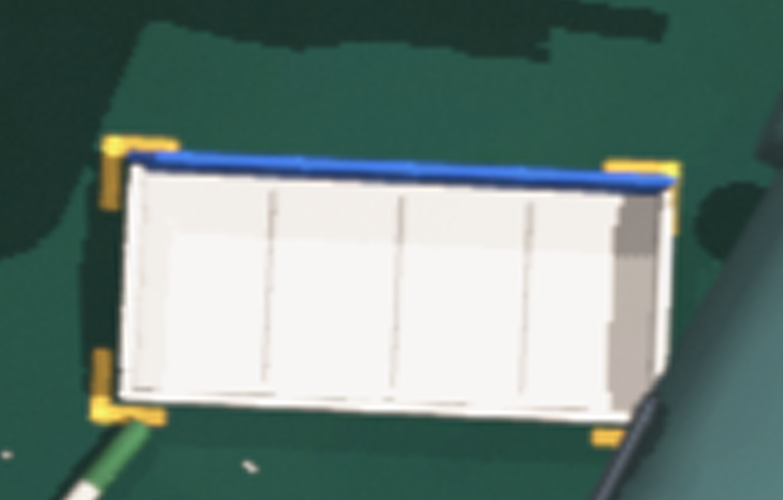

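Run:
```python
from h import *
mv([.47,-.157,.15],1.528);mv([.47,-.157,.015],1.528)
```

```text
turn [-0.    -0.002  1.563] shift cm [16.26  8.69  1.54]
turn [-0.    -0.002  1.563] shift cm [16.24  8.67 15.04]
```

Call:
drive_tool(
  series=[
    [[0, 0, 0.15, 5, 3, 0, 100], [0, 0, 0.3, 9, 6, 0, 100], [0, 0, 0.45, 13, 8, 0, 100], [0, 0, 0.6, 16.3, 8.7, 1, 100], [0, 0, 0.75, 16.3, 8.7, 1.5, 100], [0, 0, 0.9, 16.3, 8.7, 1.5, 100], [0, 0, 1.05, 16.3, 8.7, 1.5, 100], [0, 0, 1.2, 16.3, 8.7, 1.5, 100], [0, 0, 1.35, 16.3, 8.7, 1.5, 100], [0, 0, 1.5, 16.3, 8.7, 1.5, 100], [0, 0, 1.563, 16.3, 8.7, 1.5, 100], [0, 0, 1.563, 16.3, 8.7, 5, 100], [0, 0, 1.563, 16.3, 8.7, 9, 100], [0, 0, 1.563, 16.3, 8.7, 12.5, 100], [0, 0, 1.563, 16.3, 8.7, 14.5, 100], [0, 0, 1.563, 16.3, 8.7, 15, 100], [0, 0, 1.563, 16.3, 8.7, 15, 100]],
  ],
)

```text
time: 8.1
tool_pos: [0.4685, -0.1547, 0.0145]
ee_rot: [-3.137, -0.003, 1.529]
wrist_force: [0.2, 0.1, 0.1]
width: 0.094
```

Run:
```python
from h import *
mv([.47,-.132,.015],1.528)
```

```text
turn [-0.004 -0.003  0.001] shift cm [ 2.28  0.06 -0.04]
```

Push +y slowly, then retract and look.

Call:
drive_tool(
  series=[
    [[0, 0, 0, 0.6, 0, 0, 100], [0, 0, 0, 1.2, 0, 0, 100], [0, 0, 0, 1.5, 0, 0, 100], [0, 0, 0, 1.8, 0, 0, 100], [0, 0, 0, 2.1, 0, 0, 100], [0, 0, 0, 2.3, 0, 0, 100], [0, 0, 0, 2.3, 0, 0, 100], [0, 0, 0, 2.3, 0, 0, 100], [0, 0, 0, 2.3, 0, 0, 100]],
  ],
)

```text
time: 9.0
tool_pos: [0.4705, -0.1329, 0.0159]
ee_rot: [-3.14, -0.001, 1.529]
wrist_force: [-0.1, -4.8, 4.3]
width: 0.0939
```

Run:
```python
from h import *
s=snap('top','top5')
for z in(0,30,49): cv2.imwrite(f'pics/r5_{z}.png',rect(s,z/1000,mm=.0006))
```

View pics/r5_0.png

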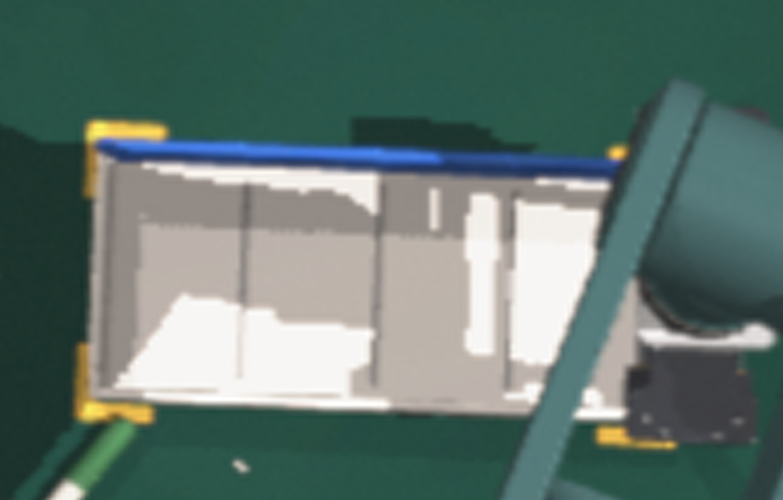

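View pics/r5_30.png

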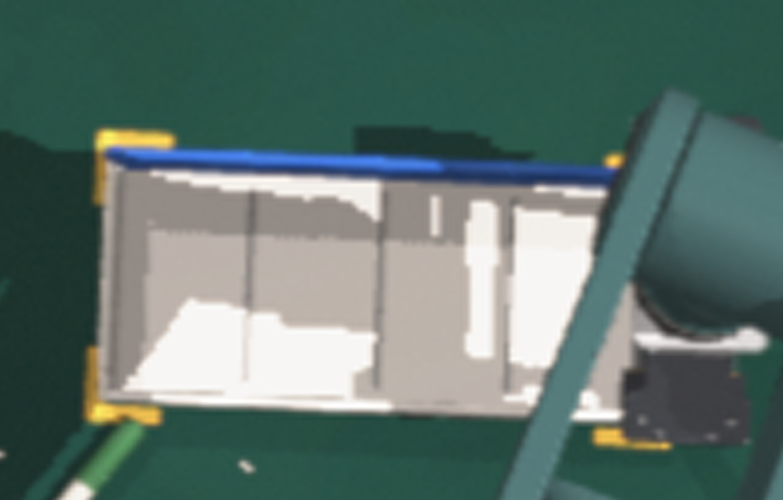

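Run:
```python
from h import *
mv([.3983,-.2776,.18],1.571)
```

```text
turn [-0.001 -0.001 -0.042] shift cm [-14.74  -6.64 -16.41]
```

Call:
drive_tool(
  series=[
    [[0, 0, 0, -2, 0, 0, 100], [0, 0, 0, -2, 0, -3, 100], [0, 0, 0, -2, 0, -8, 100], [0, 0, 0, -2, 0, -13, 100], [0, 0, -0.042, -6, -3, -16.4, 100], [0, 0, -0.042, -11, -5, -16.4, 100], [0, 0, -0.042, -14.7, -6.6, -16.4, 100], [0, 0, -0.042, -14.7, -6.6, -16.4, 100], [0, 0, -0.042, -14.7, -6.6, -16.4, 100]],
  ],
)

```text
time: 9.95
tool_pos: [0.3982, -0.2768, 0.1791]
ee_rot: [-3.14, -0.004, 1.569]
wrist_force: [0.5, -0.4, 0.8]
width: 0.0937
```

Run:
```python
from h import *
s=snap('top','top6'); s2=snap('side','side6')
k=[rect(s,z,.38,.6,.24,-.16,mm=.0005) for z in(0,.03,.049)]
for i,q in enumerate(k): cv2.imwrite(f'pics/r6_{i}.png',q)
cv2.imwrite('pics/r6_s.png',rect(s2,0,.38,.6,.24,-.16,mm=.0005))
crop(s,'c8',330,150,120,150,4)
```

```text
(no output)
```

View pics/r6_0.png

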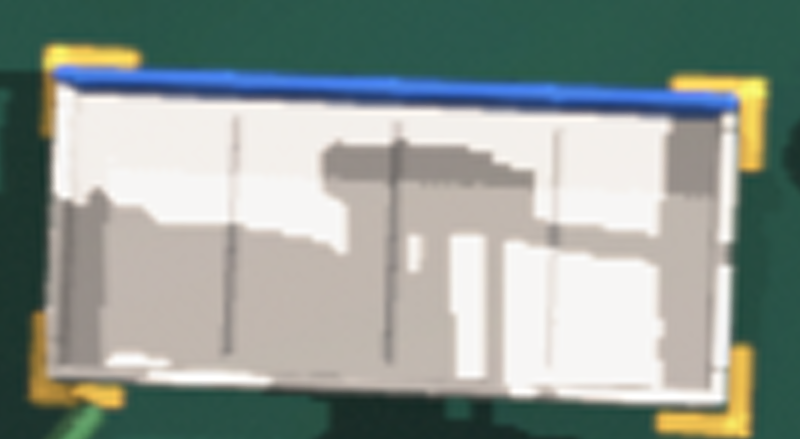

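View pics/r6_1.png

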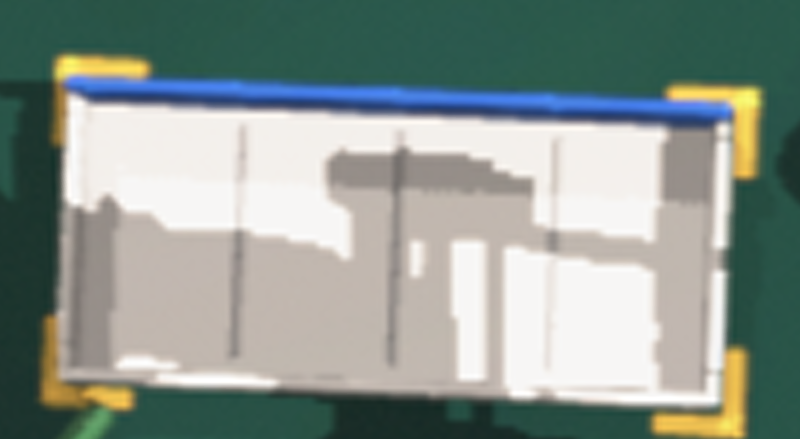

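View pics/r6_2.png

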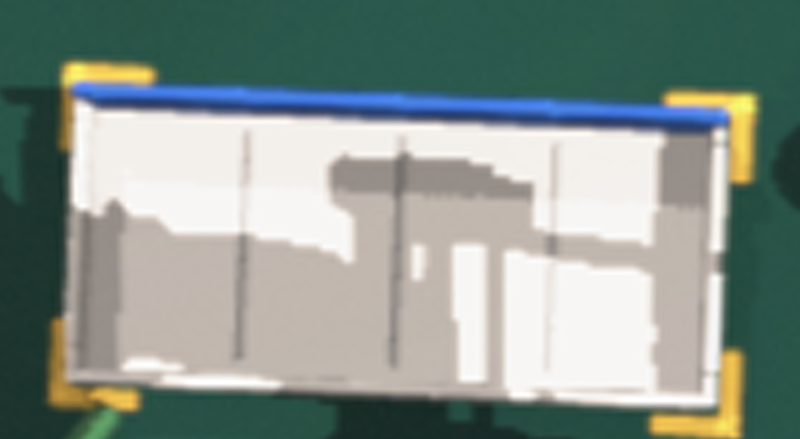

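View pics/r6_s.png

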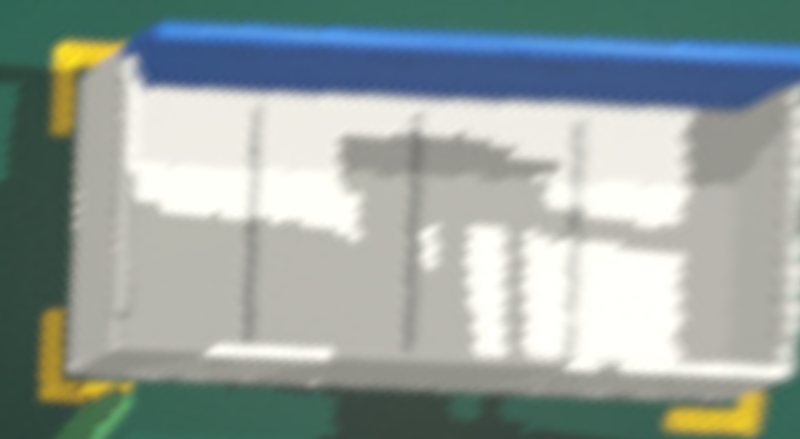

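View pics/c8.png

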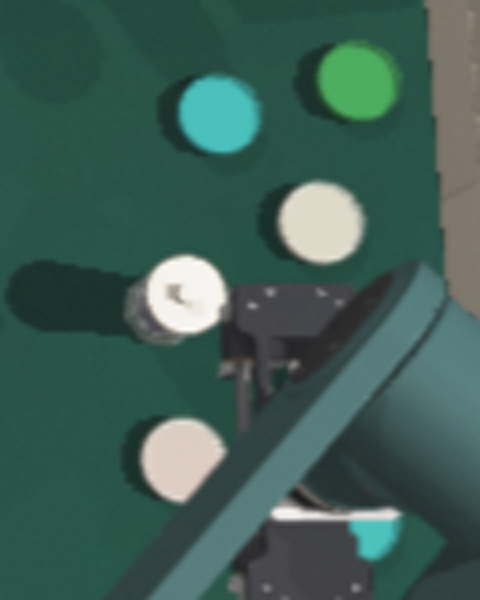

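Call:
drive_tool(
  series=[
    [[0, 0, 0, 0, 0, 4, 100], [0, 0, 0, 0, 0, 9, 100], [0, 0, 0, 0, 0, 13, 100], [0, 0, 0, 0, 0, 16, 100], [0, 0, 0, 0, 0, 17.3, 100], [0, 0, 0, 0, 0, 17.5, 100], [0, 0, 0, 0, 0, 17.5, 100], [0, 0, 0, 0, 0, 17.5, 0], [0, 0, 0, 0, 0, 17.5, 0], [0, 0, 0, 0, 0, 17.5, 0], [0, 0, 0, 0, 0, 17.5, 0], [0, 0, 0, 0, 0, 17.5, 0], [0, 0, 0, 0, 0, 17.5, 0], [0, 0, 0, 0, 0, 17.5, 0]],
  ],
)

```text
time: 11.45
tool_pos: [0.3989, -0.2752, 0.0046]
ee_rot: [-3.14, -0.003, 1.572]
wrist_force: [-0.0, 0.9, 3.5]
width: 0.0598
```

Call:
drive_tool(
  series=[
    [[0, 0, 0, 0, 0, -3, 0], [0, 0, 0, 0, 0, -7, 0], [0, 0, 0, 0, 0, -11, 0], [0, 0, 0.02, 5, 1, -12, 0], [0, 0, 0.04, 10, 2, -12, 0], [0, 0, 0.043, 15, 3, -12, 0], [0, 0, 0.043, 20, 4, -12, 0], [0, 0, 0.043, 25, 5, -12, 0], [0, 0, 0.043, 30, 6, -12, 0], [0, 0, 0.043, 35, 7, -12, 0], [0, 0, 0.043, 40, 8, -12, 0], [0, 0, 0.043, 43.5, 8.4, -12, 0], [0, 0, 0.043, 43.5, 8.4, -11, 0], [0, 0, 0.043, 43.5, 8.4, -9, 0], [0, 0, 0.043, 43.5, 8.4, -7, 0]],
  ],
)

```text
time: 12.95
tool_pos: [0.482, 0.1594, 0.0747]
ee_rot: [-3.14, -0.002, 1.53]
wrist_force: [-0.3, -0.5, -0.0]
width: 0.0597
```

Run:
```python
from h import *
mv([.482,.1594,.011],1.528)
s=snap('top','top7'); crop(s,'c9',190,150,160,130,5); s=snap('side','side7'); crop(s,'c10',190,160,180,150,4)
```

```text
turn [-0.002 -0.002  0.002] shift cm [-0.01  0.01  6.37]
```

View pics/c9.png

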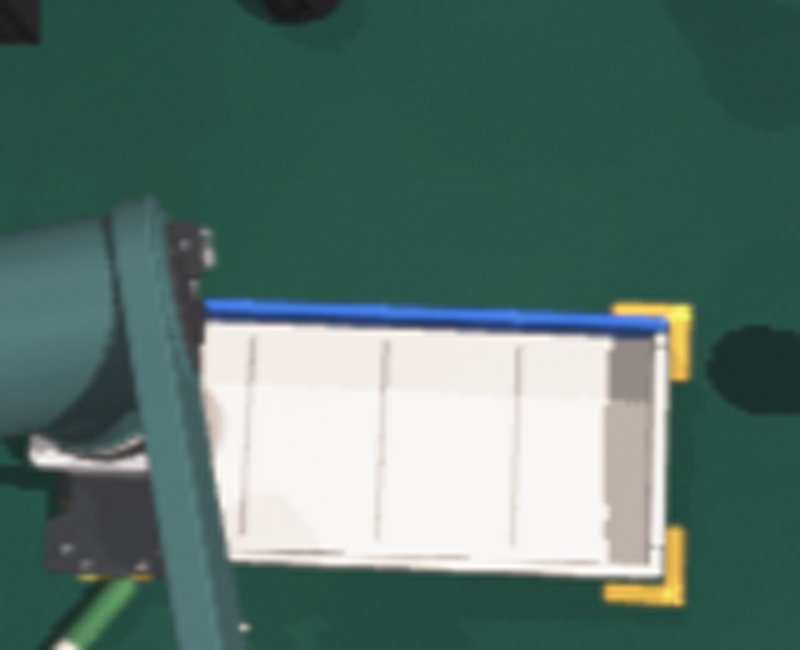

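View pics/c10.png

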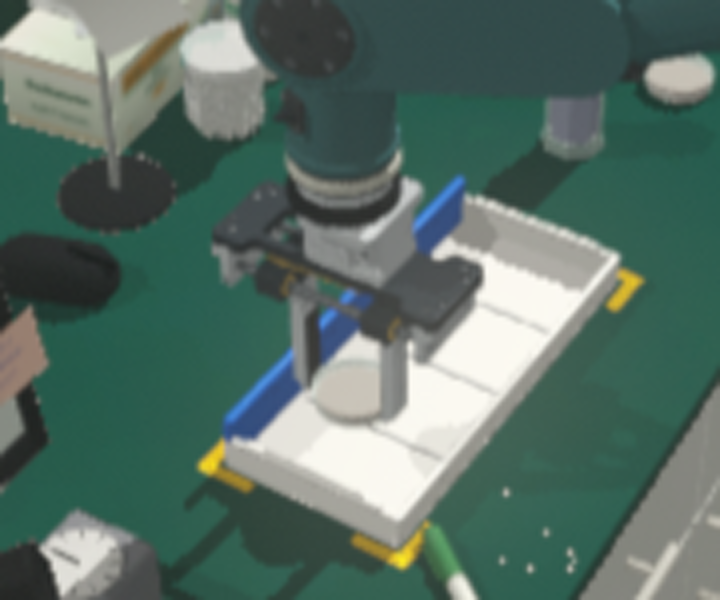

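Call:
drive_tool(
  series=[
    [[0, 0, 0, 0, 0, 2.5, 0], [0, 0, 0, 0, 0, 4.5, 0], [0, 0, 0, 0, 0, 5.8, 0], [0, 0, 0, 0, 0, 6.35, 0], [0, 0, 0, 0, 0, 6.35, 0], [0, 0, 0, 0, 0, 6.35, 0], [0, 0, 0, 0, 0, 6.35, 85], [0, 0, 0, 0, 0, 6.35, 85], [0, 0, 0, 0, 0, 6.35, 85], [0, 0, 0, 0, 0, 6.35, 85], [0, 0, 0, 0, 0, 5, 85], [0, 0, 0, 0, 0, 2, 85], [0, 0, 0, 0, 0, -2, 85], [0, 0, 0, 0, 0, -6, 100], [0, 0, 0, 0, 0, -8, 100], [0, 0, 0, 0, 0, -8, 100]],
  ],
)

```text
time: 14.65
tool_pos: [0.4826, 0.1589, 0.1571]
ee_rot: [-3.141, -0.003, 1.529]
wrist_force: [1.1, -0.0, 0.1]
width: 0.094
```

Run:
```python
from h import *
s=snap('top','top8'); crop(s,'c11',330,150,120,150,4); s=snap('side','side8'); crop(s,'c12',190,160,180,150,4)
mv([.465,-.39,.15],1.571)
```

```text
turn [-0.009 -0.001 -0.042] shift cm [-54.84   0.8    0.16]
```

View pics/c11.png

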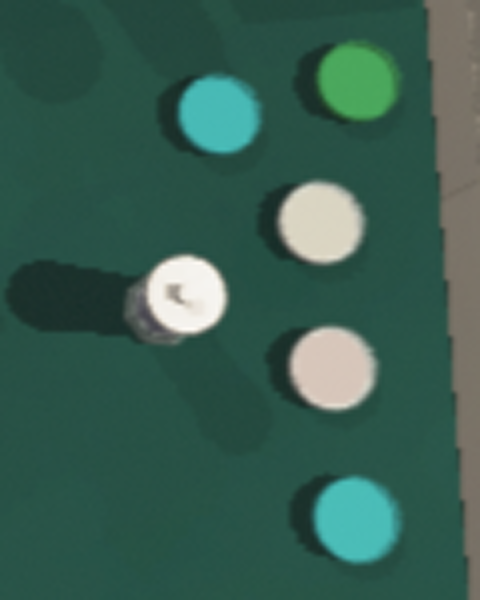

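View pics/c12.png

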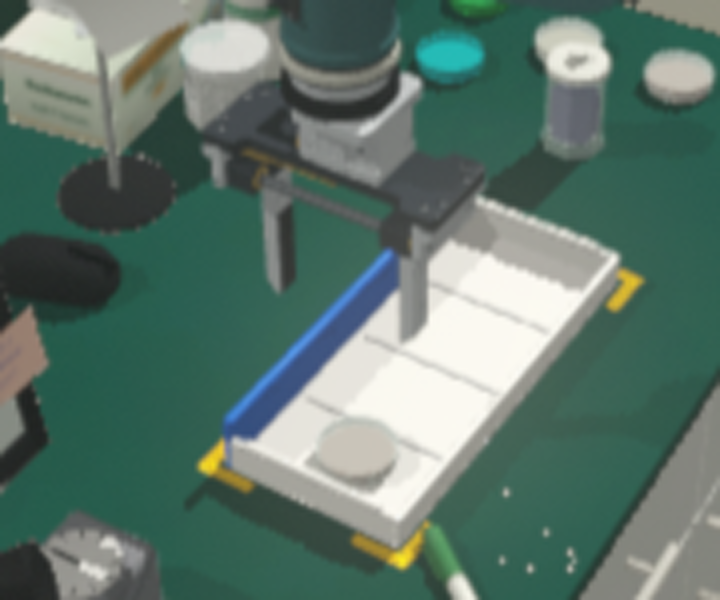

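Call:
drive_tool(
  series=[
    [[0, 0, -0.02, -5, 0, 0, 100], [0, 0, -0.042, -10, 0, 0, 100], [0, 0, -0.042, -15, 0, 0, 100], [0, 0, -0.042, -20, 0, 0, 100], [0, 0, -0.042, -25, 0.2, 0, 100], [0, 0, -0.042, -30, 0.4, 0, 100], [0, 0, -0.042, -35, 0.6, 0, 100], [0, 0, -0.042, -40, 0.8, 0, 100], [0, 0, -0.042, -45, 0.8, 0, 100], [0, 0, -0.042, -50, 0.8, 0, 100], [0, 0, -0.042, -54.8, 0.8, 0, 100], [0, 0, -0.042, -54.8, 0.8, 2, 100], [0, 0, -0.042, -54.8, 0.8, 6, 100], [0, 0, -0.042, -54.8, 0.8, 10, 100], [0, 0, -0.042, -54.8, 0.8, 10, 100]],
  ],
)

```text
time: 16.25
tool_pos: [0.459, -0.3847, 0.0417]
ee_rot: [-3.119, -0.014, 1.57]
wrist_force: [-0.7, -0.3, -0.8]
width: 0.0941
```

Run:
```python
from h import *
s=snap('top','top9'); crop(s,'c13',330,150,120,150,4); s=snap('side','side9'); crop(s,'c14',280,130,140,100,5)
mv([.465,-.39,.0045],1.571)
```

```text
turn [-0.013 -0.004  0.   ] shift cm [-0.19  0.26  4.5 ]
```

View pics/c14.png

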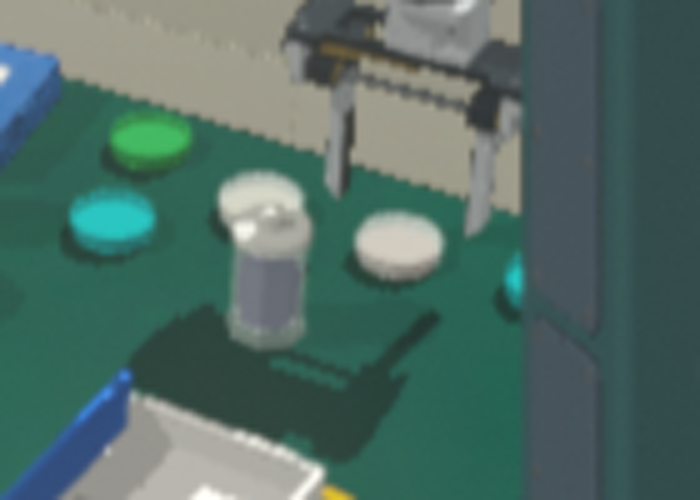

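Call:
drive_tool(
  series=[
    [[-0.01, 0, 0, -0.2, 0.2, 0, 100], [-0.01, 0, 0, -0.2, 0.2, 0, 100], [-0.01, 0, 0, -0.2, 0.2, 1.5, 100]],
  ],
)

```text
time: 16.65
tool_pos: [0.4673, -0.3926, 0.0388]
ee_rot: [3.138, 0.002, 1.571]
wrist_force: [0.2, -0.2, 0.3]
width: 0.0943
```

Run:
```python
from h import *
mv([.465,-.39,.0045],1.571)
```

```text
turn [0.004 0.002 0.   ] shift cm [ 0.27 -0.24  3.43]
```

Call:
drive_tool(
  series=[
    [[0, 0, 0, 0.25, -0.2, 1, 100], [0, 0, 0, 0.25, -0.2, 2.2, 100], [0, 0, 0, 0.25, -0.2, 3, 100], [0, 0, 0, 0.25, -0.2, 3.4, 100], [0, 0, 0, 0.25, -0.2, 3.4, 100], [0, 0, 0, 0.25, -0.2, 3.4, 0], [0, 0, 0, 0.25, -0.2, 3.4, 0], [0, 0, 0, 0.25, -0.2, 3.4, 0], [0, 0, 0, 0.25, -0.2, 3.4, 0], [0, 0, 0, 0.25, -0.2, 3.4, 0], [0, 0, 0, 0.25, -0.2, 3.4, 0], [0, 0, 0, 0.25, -0.2, 3.4, 0]],
  ],
)

```text
time: 17.85
tool_pos: [0.4656, -0.3903, 0.0051]
ee_rot: [3.137, 0.003, 1.571]
wrist_force: [0.1, -0.6, 1.9]
width: 0.0594
```

Run:
```python
from h import *
mv([.479,.0815,.13],1.528)
```

```text
turn [0.005 0.002 0.043] shift cm [ 47.15   1.41 -12.6 ]
```

Call:
drive_tool(
  series=[
    [[0, 0, 0, 0, 0, -3, 0], [0, 0, 0, 0, 0, -8, 0], [0, 0, 0, 0, 0, -13, 0], [0, 0, 0, 0, 0, -15, 0], [0, 0, 0.02, 5, 0, -15, 0], [0, 0, 0.04, 10, 0, -15, 0], [0, 0, 0.043, 15, 0, -15, 0], [0, 0, 0.043, 20, 0.5, -15, 0], [0, 0, 0.043, 25, 0.8, -15, 0], [0, 0, 0.043, 30, 1, -14, 0], [0, 0, 0.043, 35, 1.2, -13, 0], [0, 0, 0.043, 40, 1.4, -12, 0], [0, 0, 0.043, 44, 1.4, -11, 0], [0, 0, 0.043, 47.1, 1.4, -9, 0], [0, 0, 0.043, 47.1, 1.4, -7, 0], [0, 0, 0.043, 47.1, 1.4, -6, 0], [0, 0, 0.043, 47.1, 1.4, -6, 0]],
  ],
)

```text
time: 19.55
tool_pos: [0.4776, 0.0805, 0.062]
ee_rot: [3.141, 0.003, 1.528]
wrist_force: [0.3, -0.4, -0.7]
width: 0.0596
```

Run:
```python
from h import *
mv([.479,.081,.0115],1.528)
s=snap('side','side10'); crop(s,'c15',190,160,180,150,4)
```

```text
turn [0.    0.003 0.   ] shift cm [0.07 0.14 5.05]
```

View pics/c15.png

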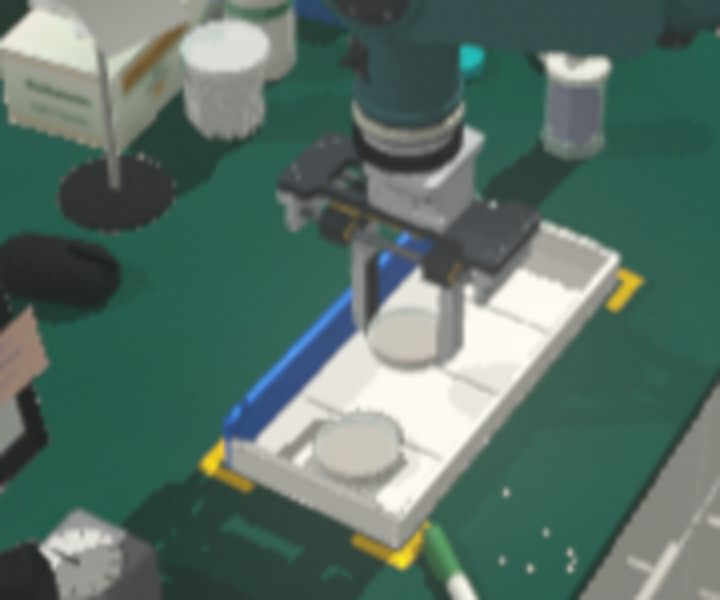

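Call:
drive_tool(
  series=[
    [[0, 0, 0, 0, 0.1, 2, 0], [0, 0, 0, 0, 0.1, 3.5, 0], [0, 0, 0, 0, 0.1, 4.6, 0], [0, 0, 0, 0, 0.1, 5.05, 0], [0, 0, 0, 0, 0.1, 5.05, 0], [0, 0, 0, 0, 0.1, 5.05, 0], [0, 0, 0, 0, 0.1, 5.05, 85], [0, 0, 0, 0, 0.1, 5.05, 85], [0, 0, 0, 0, 0.1, 5.05, 85], [0, 0, 0, 0, 0.1, 5.05, 85], [0, 0, 0, 0, 0.1, 4, 85], [0, 0, 0, 0, 0.1, 1, 85], [0, 0, 0, 0, 0, -3, 85], [0, 0, 0, 0, 0, -7, 100], [0, 0, 0, 0, 0, -10, 100], [0, 0, 0, 0, 0, -10, 100], [0, 0, 0, 0, 0, -10, 100]],
  ],
)

```text
time: 21.3
tool_pos: [0.4788, 0.0806, 0.1644]
ee_rot: [3.136, 0.003, 1.527]
wrist_force: [0.3, -0.2, -0.3]
width: 0.0943
```

Run:
```python
from h import *
s=snap('top','top11'); crop(s,'c16',330,150,120,150,4); s=snap('side','side11'); crop(s,'c17',190,120,180,150,4)
mv([.5735,-.3874,.16],1.571)
```

```text
turn [ 0.     0.003 -0.044] shift cm [-46.33  11.63   0.33]
```

View pics/c16.png

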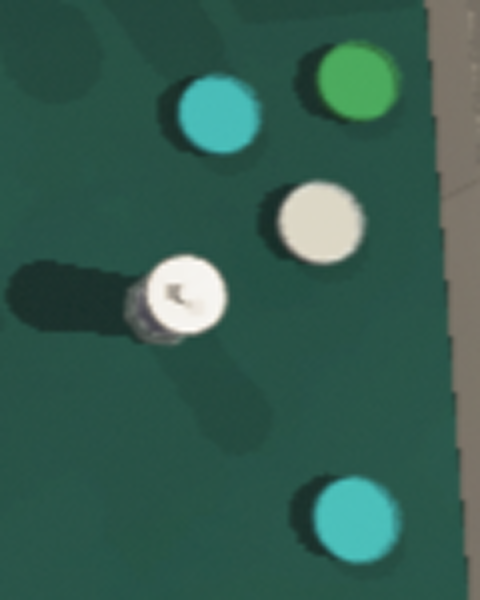

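View pics/c17.png

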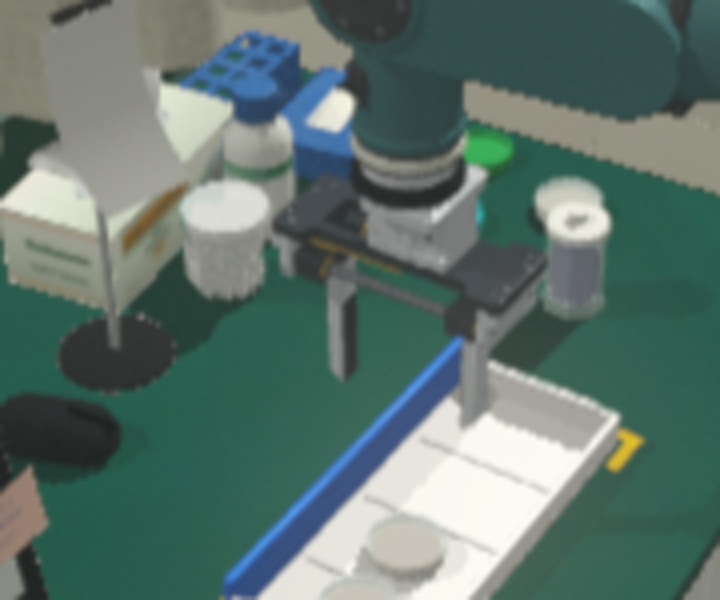

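Call:
drive_tool(
  series=[
    [[0, 0, -0.02, -5, 1.2, 0, 100], [0, 0, -0.044, -10, 2.5, 0, 100], [0, 0, -0.044, -15, 3.7, 0, 100], [0, 0, -0.044, -20, 5, 0, 100], [0, 0, -0.044, -25, 6.2, 0, 100], [0, 0, -0.044, -30, 7.5, 0, 100], [0, 0, -0.044, -35, 8.7, 0, 100], [0, 0, -0.044, -40, 10, 0, 100], [0, 0, -0.044, -46.3, 11.6, 0, 100], [0, 0, -0.044, -46.3, 11.6, 1, 100], [0, 0, -0.044, -46.3, 11.6, 4, 100], [0, 0, -0.044, -46.3, 11.6, 8, 100], [0, 0, -0.044, -46.3, 11.6, 11, 100], [0, 0, -0.044, -46.3, 11.6, 11, 100], [0, 0, -0.044, -46.3, 11.6, 11, 100], [0, 0, -0.044, -46.3, 11.6, 11, 100]],
  ],
)

```text
time: 23.0
tool_pos: [0.5742, -0.388, 0.0554]
ee_rot: [3.139, 0.005, 1.572]
wrist_force: [-0.3, -0.3, 0.2]
width: 0.0939
```

Run:
```python
from h import *
mv([.5735,-.3874,.0045],1.571)
s=snap('side','side12'); crop(s,'c18',280,130,140,100,5)
```

```text
turn [0.002 0.005 0.001] shift cm [ 0.09 -0.08  5.09]
```

View pics/c18.png

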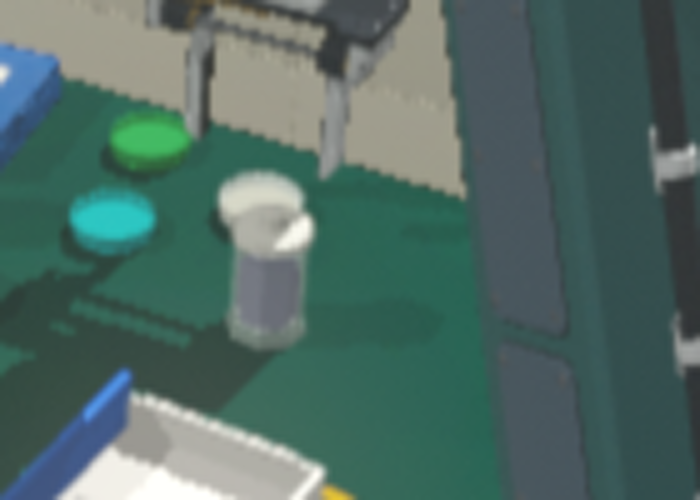

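Call:
drive_tool(
  series=[
    [[0, 0, 0, 0.1, -0.1, 2, 100], [0, 0, 0, 0.1, -0.1, 3.5, 100], [0, 0, 0, 0.1, -0.1, 4.6, 100], [0, 0, 0, 0.1, -0.1, 5.05, 100], [0, 0, 0, 0.1, -0.1, 5.05, 100], [0, 0, 0, 0.1, -0.1, 5.05, 0], [0, 0, 0, 0.1, -0.1, 5.05, 0], [0, 0, 0, 0.1, -0.1, 5.05, 0], [0, 0, 0, 0.1, -0.1, 5.05, 0], [0, 0, 0, 0.1, -0.1, 5.05, 0], [0, 0, 0, 0.1, -0.1, 5.05, 0], [0, 0, 0, 0.1, -0.1, 5.05, 0]],
  ],
)

```text
time: 24.25
tool_pos: [0.574, -0.3877, 0.0061]
ee_rot: [3.137, 0.006, 1.572]
wrist_force: [0.5, 0.4, 1.4]
width: 0.0598
```

Run:
```python
from h import *
mv([.4763,.001,.08],1.528)
```

```text
turn [0.005 0.006 0.044] shift cm [38.83 -9.71 -7.68]
```

Call:
drive_tool(
  series=[
    [[0, 0, 0, 0, 0, -3, 0], [0, 0, 0, 0, 0, -8, 0], [0, 0, 0, 0, 0, -13, 0], [0, 0, 0, 0, 0, -16, 0], [0, 0, 0, 0, 0, -16, 0], [0, 0, 0.02, 5, -1.2, -16, 0], [0, 0, 0.04, 10, -2.5, -16, 0], [0, 0, 0.043, 15, -3.7, -16, 0], [0, 0, 0.043, 20, -5, -16, 0], [0, 0, 0.043, 25, -6.2, -16, 0], [0, 0, 0.043, 30, -7.5, -14, 0], [0, 0, 0.043, 35, -8.7, -11, 0], [0, 0, 0.043, 38.8, -9.7, -9, 0], [0, 0, 0.043, 38.8, -9.7, -7, 0], [0, 0, 0.043, 38.8, -9.7, -6, 0], [0, 0, 0.043, 38.8, -9.7, -6, 0], [0, 0, 0.043, 38.8, -9.7, -6, 0]],
  ],
)

```text
time: 25.95
tool_pos: [0.4769, -0.0005, 0.0634]
ee_rot: [3.137, 0.007, 1.527]
wrist_force: [-0.1, -0.1, -0.4]
width: 0.06
```

Run:
```python
from h import *
mv([.4763,.001,.0125],1.528)
```

```text
turn [ 0.005  0.007 -0.001] shift cm [ 0.18 -0.1   5.08]
```

Call:
drive_tool(
  series=[
    [[0, 0, 0, 0.1, 0, 2, 0], [0, 0, 0, 0.1, 0, 3.5, 0], [0, 0, 0, 0.1, 0, 4.6, 0], [0, 0, 0, 0.1, 0, 5.1, 0], [0, 0, 0, 0.1, 0, 5.1, 0], [0, 0, 0, 0.1, 0, 5.1, 0], [0, 0, 0, 0.1, 0, 5.1, 85], [0, 0, 0, 0.1, 0, 5.1, 85], [0, 0, 0, 0.1, 0, 5.1, 85], [0, 0, 0, 0.1, 0, 5.1, 85], [0, 0, 0, 0.1, 0, 4, 85], [0, 0, 0, 0.1, 0, 1, 85], [0, 0, 0, 0, 0, -3, 85], [0, 0, 0, 0, 0, -7, 100], [0, 0, 0, 0, 0, -12, 100], [0, 0, 0, 0, 0, -14, 100], [0, 0, 0, 0, 0, -14, 100]],
  ],
)

```text
time: 27.65
tool_pos: [0.4786, 0.0003, 0.2088]
ee_rot: [3.127, 0.007, 1.527]
wrist_force: [1.1, 0.3, -0.2]
width: 0.0939
```

Run:
```python
from h import *
s=snap('top','top13'); crop(s,'c19',330,150,120,150,4); s=snap('side','side13'); crop(s,'c20',190,150,180,150,4)
mv([.5094,-.2664,.2],1.571)
```

```text
turn [ 0.005  0.007 -0.044] shift cm [-26.52   4.48   0.52]
```

View pics/c19.png

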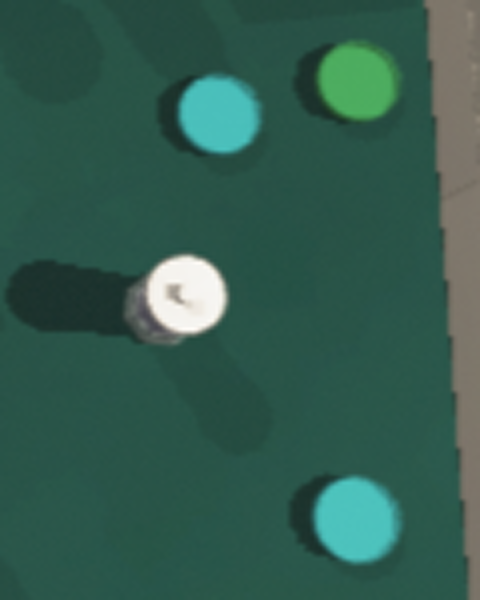

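View pics/c20.png

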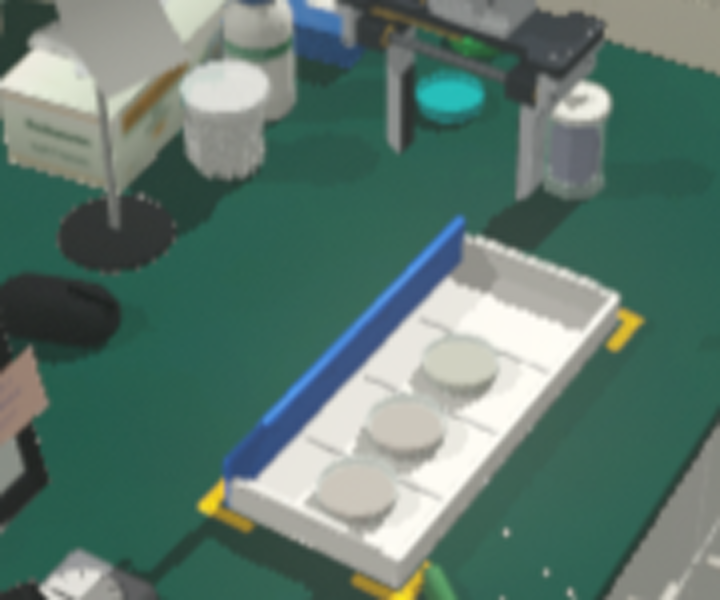

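Call:
drive_tool(
  series=[
    [[0.005, 0.007, -0.02, -5, 1, 0, 100], [0.005, 0.007, -0.044, -10, 2, 0, 100], [0.005, 0.007, -0.044, -15, 3, 0, 100], [0.005, 0.007, -0.044, -20, 3.5, 0, 100], [0.005, 0.007, -0.044, -24, 4, 0, 100], [0.005, 0.007, -0.044, -26.5, 4.5, 0, 100], [0.005, 0.007, -0.044, -26.5, 4.5, 1, 100], [0.005, 0.007, -0.044, -26.5, 4.5, 4, 100], [0.005, 0.007, -0.044, -26.5, 4.5, 7, 100], [0.005, 0.007, -0.044, -26.5, 4.5, 9, 100], [0.005, 0.007, -0.044, -26.5, 4.5, 9, 100], [0.005, 0.007, -0.044, -26.5, 4.5, 9, 100]],
  ],
)

```text
time: 28.95
tool_pos: [0.5091, -0.2653, 0.1137]
ee_rot: [-3.139, -0.002, 1.572]
wrist_force: [-0.3, -0.1, 0.2]
width: 0.0941
```

Run:
```python
from h import *
mv([.5094,-.2664,.080],1.571)
s=snap('side','side14'); crop(s,'c21',280,130,140,100,5)
```

```text
turn [-0.003 -0.002  0.001] shift cm [-0.12  0.04  3.37]
```

View pics/c21.png

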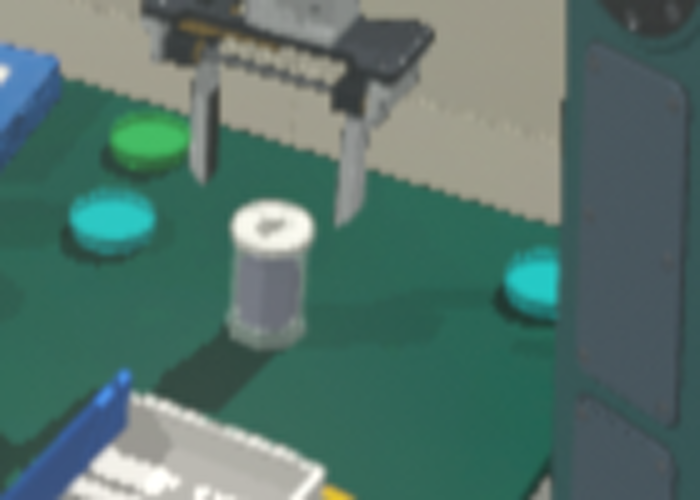

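Call:
drive_tool(
  series=[
    [[0, 0, 0, -0.1, 0, 1.5, 100], [0, 0, 0, -0.1, 0, 2.8, 100], [0, 0, 0, -0.1, 0, 3.3, 100], [0, 0, 0, -0.1, 0, 3.3, 100], [0, 0, 0, -0.1, 0, 3.3, 0], [0, 0, 0, -0.1, 0, 3.3, 0], [0, 0, 0, -0.1, 0, 3.3, 0], [0, 0, 0, -0.1, 0, 3.3, 0], [0, 0, 0, -0.1, 0, 3.3, 0], [0, 0, 0, -0.1, 0, 3.3, 0], [0, 0, 0, -0.1, 0, 3.3, 0], [0, 0, 0, -0.1, 0, 3.3, 0], [0, 0, 0, -0.1, 0, 1, 0], [0, 0, 0, -0.1, 0, -2, 0], [0, 0, 0, -0.1, 0, -5, 0], [0, 0, 0, -0.1, 0, -5, 0]],
  ],
)

```text
time: 30.6
tool_pos: [0.512, -0.2684, 0.1698]
ee_rot: [3.135, 0.004, 1.572]
wrist_force: [0.8, -1.4, -0.9]
width: 0.0543
```

Run:
```python
from h import *
mv([.473,-.0764,.160],1.528)
s=snap('side','side15'); crop(s,'c22',280,110,140,100,5)
```

```text
turn [0.007 0.004 0.044] shift cm [19.21 -3.88  0.88]
```

View pics/c22.png

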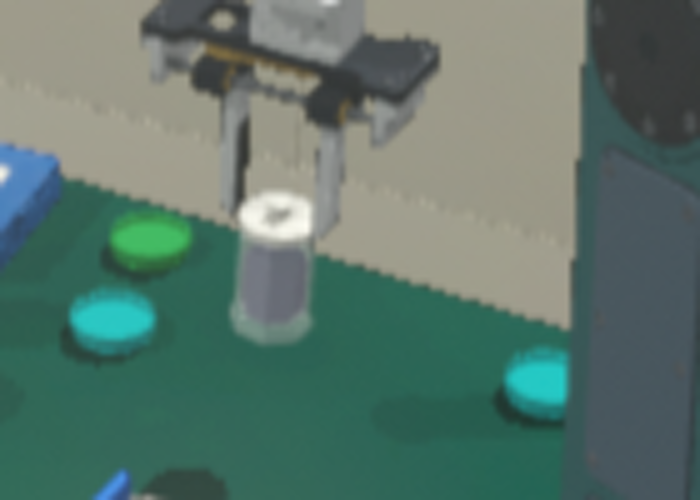

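Call:
drive_tool(
  series=[
    [[0.005, 0.003, 0.01, 3, -0.5, 0, 0], [0.005, 0.003, 0.02, 6, -1, 0, 0], [0.005, 0.003, 0.03, 9, -2, 0, 0], [0.005, 0.003, 0.04, 12, -2.5, 0, 0], [0.005, 0.003, 0.044, 15, -3.2, 0, 0], [0.005, 0.003, 0.044, 17.5, -3.6, 0, 0], [0.005, 0.003, 0.044, 19.2, -3.8, 0.5, 0], [0.005, 0.003, 0.044, 19.2, -3.8, 2.5, 0], [0.005, 0.003, 0.044, 19.2, -3.8, 4.5, 0], [0.005, 0.003, 0.044, 19.2, -3.8, 6, 0], [0.005, 0.003, 0.044, 19.2, -3.8, 6, 0], [0.005, 0.003, 0.044, 19.2, -3.8, 6, 0]],
  ],
)

```text
time: 31.85
tool_pos: [0.4716, -0.0755, 0.1046]
ee_rot: [-3.136, -0.002, 1.528]
wrist_force: [0.0, 0.6, -1.5]
width: 0.0544
```

Run:
```python
from h import *
mv([.473,-.0764,.0875],1.528)
s=snap('side','side16'); crop(s,'c23',230,130,140,120,5)
```

```text
turn [-0.006 -0.002  0.   ] shift cm [-0.09  0.16  1.71]
```

View pics/c23.png

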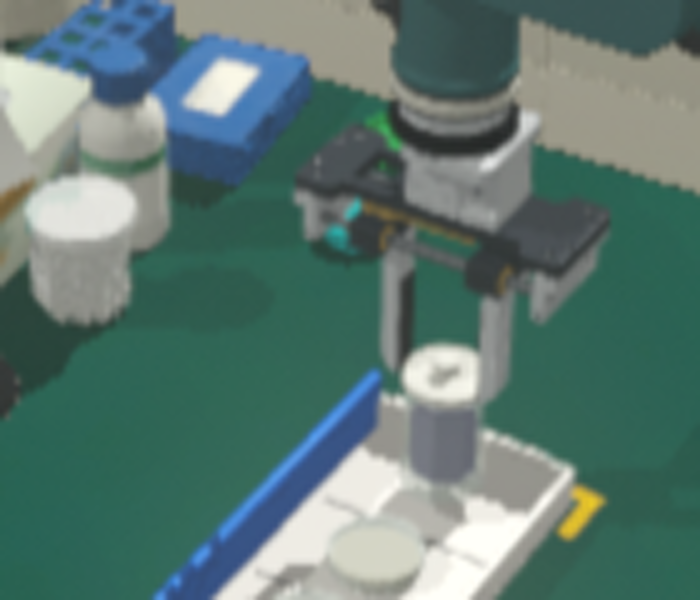

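Call:
drive_tool(
  series=[
    [[-0.005, 0, 0, 0, 0.15, 0.6, 0], [-0.005, 0, 0, 0, 0.15, 1.2, 0], [-0.005, 0, 0, 0, 0.15, 1.6, 0], [-0.005, 0, 0, 0, 0.15, 1.7, 0], [-0.005, 0, 0, 0, 0.15, 1.7, 0], [-0.005, 0, 0, 0, 0.15, 1.7, 0]],
  ],
)

```text
time: 32.5
tool_pos: [0.474, -0.0759, 0.0889]
ee_rot: [3.14, -0.002, 1.528]
wrist_force: [0.2, -0.2, -2.5]
width: 0.0541
```

Call:
drive_tool(
  series=[
    [[0, 0, 0, 0, 0, 0.15, 0], [0, 0, 0, 0, 0, 0.2, 0], [0, 0, 0, 0, 0, 0.2, 0]],
  ],
)

```text
time: 32.8
tool_pos: [0.4743, -0.076, 0.0885]
ee_rot: [3.139, -0.001, 1.528]
wrist_force: [-2.1, 0.7, 4.7]
width: 0.0543
```

Contact (+4.7 N). Release and rise.

Call:
drive_tool(
  series=[
    [[0, 0, 0, 0, 0, -0.05, 30], [0, 0, 0, 0, 0, -0.05, 75], [0, 0, 0, 0, 0, -0.05, 75], [0, 0, 0, 0, 0, -0.05, 75], [0, 0, 0, 0, 0, -0.05, 75], [0, 0, 0, 0, 0, -2, 75], [0, 0, 0, 0, 0, -6, 100], [0, 0, 0, 0, 0, -11, 100], [0, 0, 0, 0, 0, -13, 100], [0, 0, 0, 5, 0, -13, 100], [0, 0, 0, 10, 0, -13, 100], [0, 0, 0, 15, 0, -13, 100], [0, 0, 0, 20, 0, -13, 100], [0, 0, 0, 25, 0, -13, 100], [0, 0, 0, 30, 0, -13, 100], [0, 0, 0, 35, 0, -13, 100], [0, 0, 0, 35, 0, -13, 100], [0, 0, 0, 35, 0, -13, 100]],
  ],
)

```text
time: 34.6
tool_pos: [0.4885, 0.2744, 0.2182]
ee_rot: [3.14, 0.0, 1.531]
wrist_force: [1.7, 0.8, -0.1]
width: 0.0939
```

Run:
```python
from h import *
s=snap('top','top17'); crop(s,'c24',120,150,220,150,3.6); s=snap('side','side17'); crop(s,'c25',180,160,190,160,4)
```

```text
(no output)
```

View pics/c24.png

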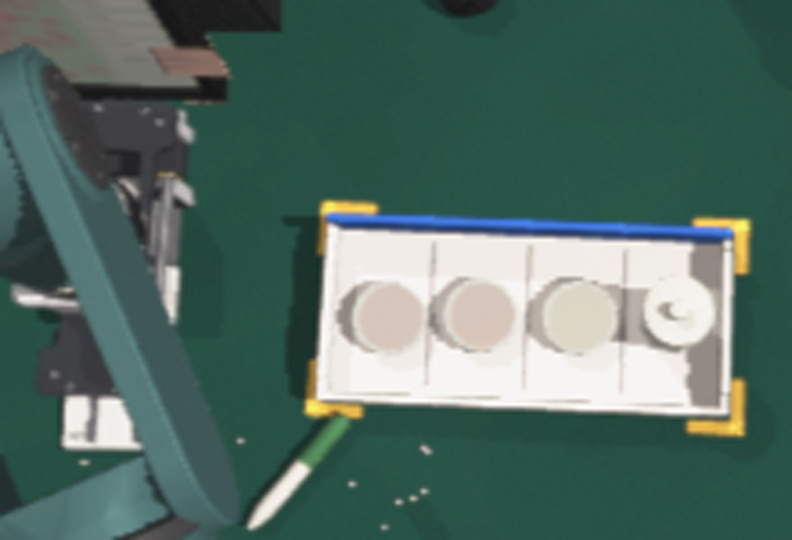

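View pics/c25.png

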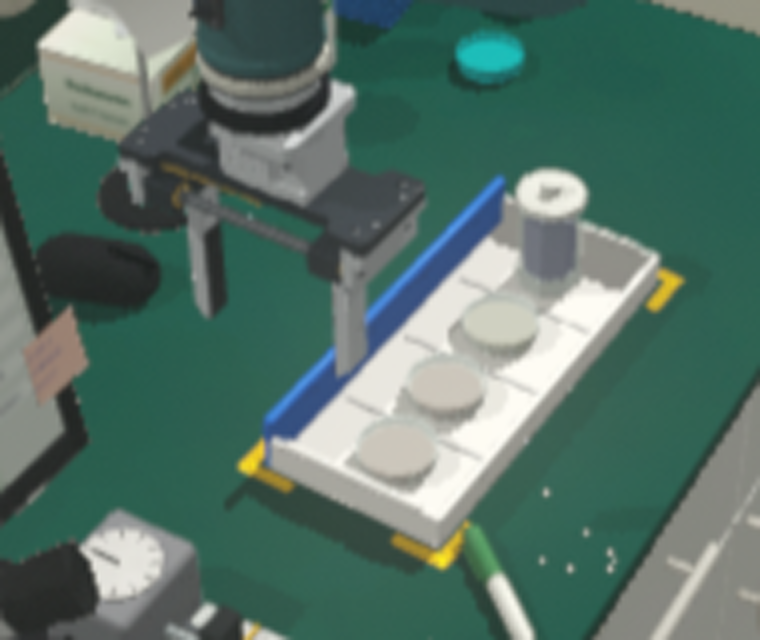

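```bash
cat > fit.py <<'E'
from h import *
from scipy.optimize import minimize
import sys
def projs(s,P):
    f,Rm,t=cam(s); q=P@Rm.T+t; return np.stack([q[...,0]/q[...,2]*f+s['cx'],q[...,1]/q[...,2]*f+s['cy']],-1)
def soft_yellow(s):
    h=s['img'].astype(float); b,g,r=h[...,0],h[...,1],h[...,2]
    return np.clip(((r+g)/2-b-20)/110,0,1)*(r>g*0.9)
def samp(im,uv): return cv2.remap(im.astype(np.float32),uv[...,0].astype(np.float32).reshape(-1,1),uv[...,1].astype(np.float32).reshape(-1,1),cv2.INTER_LINEAR).ravel()
def marks(s,tray=None,x0=(.479,.04,-.044)):
    Y=soft_yellow(s)
    def cost(p,show=False):
        cx,cy,yaw,w,l=p
        # edge-symmetric: pts on tape positive, just outside negative ; use outer L's
        g=np.arange(-.02,.07,.0015); A,B=np.meshgrid(g,g,indexing='ij')
        on=((A>=0)&(A<=w)&(B>=0)&(B<=l))|((B>=0)&(B<=w)&(A>=0)&(A<=l))
        ins=(A>w)&(B>w)   # inside rectangle: ignore (tray)
        T=0
        c,si=np.cos(yaw),np.sin(yaw)
        for sx in(-1,1):
            for sy in(-1,1):
                X=sx*(.075+w-A); Yy=sy*(.165+w-B)
                P=np.stack([cx+c*X-si*Yy,cy+si*X+c*Yy,np.zeros_like(X)],-1)
                v=samp(Y,projs(s,P)).reshape(A.shape)
                T+=((v-on)**2)[~ins].sum()
        return T
    r=minimize(cost,[*x0,.012,.045],method='Nelder-Mead',options=dict(initial_simplex=np.array([[*x0,.012,.045]]+[np.array([*x0,.012,.045])+d for d in np.diag([.004,.004,.015,.003,.008])]),maxiter=600,xatol=1e-5,fatol=1e-3))
    return r.x,r.fun
for a in sys.argv[1:]:
    s=load(a); x,f=marks(s); print(a,np.round(x,4),round(f,1))
    c,si=np.cos(x[2]),np.sin(x[2])
    W=lambda X,Y,z:np.array([x[0]+c*X-si*Y,x[1]+si*X+c*Y,z])
    k=4; u0,v0=(190,160) if 'side' in a else (195,190)
    im=cv2.resize(s['img'][v0:v0+140,u0:u0+190],None,fx=k,fy=k,interpolation=cv2.INTER_CUBIC)
    def line(p,q,col):
        a_,b_=[tuple(int(round(e)) for e in ((np.array(proj(s,m))-(u0,v0)+.5)*k-.5)) for m in(p,q)]; cv2.line(im,a_,b_,col,1)
    H,Wd=.075,.165
    for z,col in((0,(0,0,255)),(.03,(255,0,255))):
        cs=[(-H,-Wd),(-H,Wd),(H,Wd),(H,-Wd)]
        for i in range(4): line(W(*cs[i],z),W(*cs[(i+1)%4],z),col)
    line(W(H,-Wd,.049),W(H,Wd,.049),(0,255,255))
    cv2.imwrite(f'pics/fit_{a}.png',im)
E
python3 fit.py top17 side17
```

```text
top17 [ 0.4801  0.0415 -0.0466  0.0145  0.0368] 656.2
side17 [ 0.48    0.038  -0.0547  0.013   0.0166] 474.3
```

View pics/fit_top17.png

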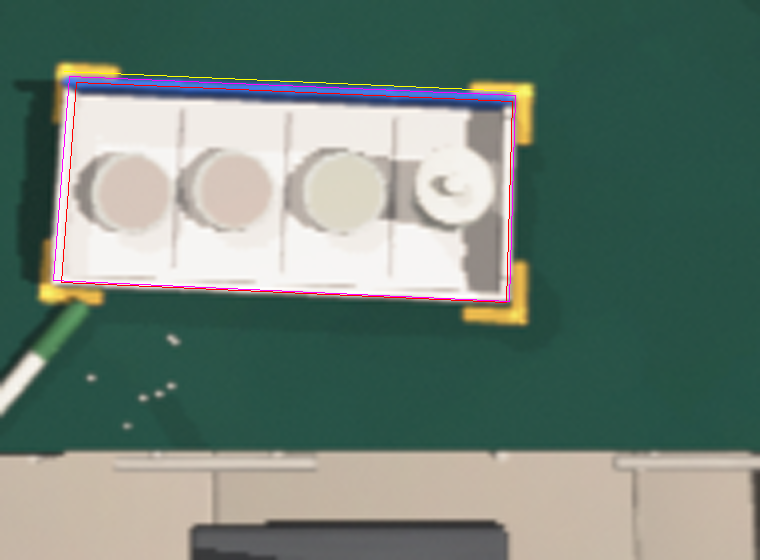

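View pics/fit_side17.png

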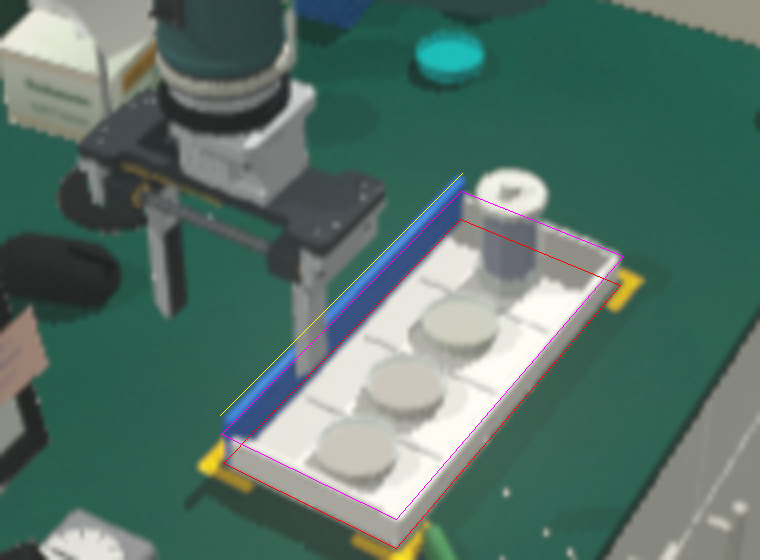

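Run:
```python
from h import *
s=load('top0'); crop(s,'c26',130,190,50,90,8); s=load('side0'); crop(s,'c27',200,285,85,75,9)
```

```text
(no output)
```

View pics/c26.png

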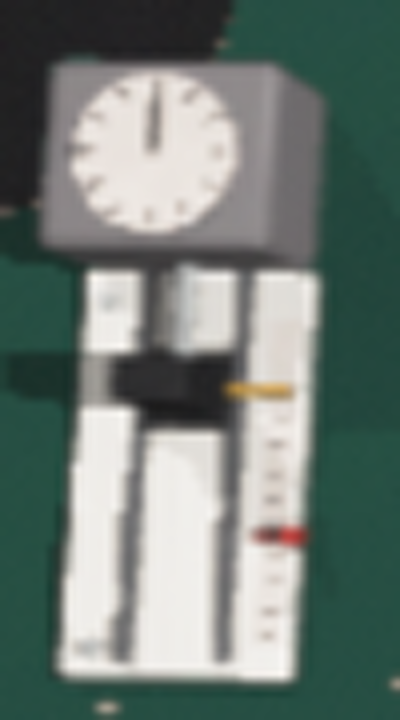

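View pics/c27.png

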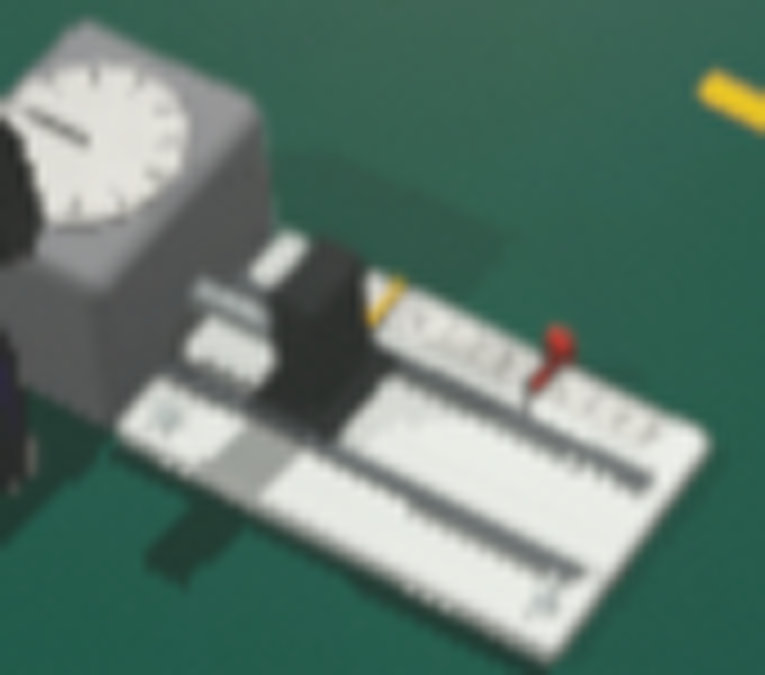

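Run:
```python
from h import *
t=load('top0'); g=lambda u,v:(130+(u+.5)/8-.5,190+(v+.5)/8-.5)
s=load('side0'); k=lambda u,v:(200+(u+.5)/9-.5,285+(v+.5)/9-.5)
T={'NL':(57,675,.008),'NR':(297,682,.008),'Rfar':(321,270,.008),'Lfar':(82,270,.008),'p0':(227,390,.011),'p1':(292,390,.011),'red0':(255,536,.011),'red1':(305,537,.011),'red1@.02':(305,537,.02),
'gripTL':(112,355,.06),'gripTR':(190,362,.06),'gripNL':(112,402,.06),'gripNR':(188,402,.06),'slotLn':(122,655,.008),'slotLf':(147,290,.008),'slotRn':(222,658,.008),'slotRf':(243,290,.008)}
S={'NL':(548,668,.008),'NR':(708,440,.008),'p0':(374,320,.011),'p1':(400,285,.011),'red0':(533,390,.011),'redhead':(560,340,.02),'redhead@.025':(560,340,.025),'gripT far-right':(322,240,.06),'gripT nearright':(362,265,.06),'gripT nearleft':(315,305,.06),'gripT farleft':(272,285,.06)}
for n,(u,v,z) in T.items(): print('top',n,np.round(onz(t,*g(u,v),z),4), np.round(bydepth(t,*g(u,v)),3))
for n,(u,v,z) in S.items(): print('side',n,np.round(onz(s,*k(u,v),z),4),np.round(bydepth(s,*k(u,v)),3))
```

```text
top NL [0.3724 0.4216 0.008 ] [ 0.362 -0.013  1.216]
top NR [0.3698 0.3334 0.008 ] [0.37  0.335 0.002]
top Rfar [0.5218 0.332  0.008 ] [0.523 0.334 0.001]
top Lfar [0.5219 0.4216 0.008 ] [0.523 0.424 0.001]
top p0 [0.4766 0.3639 0.011 ] [0.476 0.363 0.013]
top p1 [0.4765 0.3397 0.011 ] [0.477 0.34  0.008]
top red0 [0.4227 0.3507 0.011 ] [0.423 0.35  0.014]
top red1 [0.4224 0.3322 0.011 ] [0.423 0.335 0.001]
top red1@.02 [0.4219 0.3296 0.02  ] [0.423 0.335 0.001]
top gripTL [0.4845 0.3903 0.06  ] [0.484 0.39  0.061]
top gripTR [0.4819 0.3623 0.06  ] [0.482 0.364 0.055]
top gripNL [0.4677 0.3893 0.06  ] [0.472 0.407 0.009]
top gripNR [0.4677 0.3622 0.06  ] [0.469 0.366 0.049]
top slotLn [0.3796 0.3982 0.008 ] [0.38  0.397 0.012]
top slotLf [0.5144 0.3968 0.008 ] [0.514 0.395 0.012]
top slotRn [0.3785 0.3614 0.008 ] [0.378 0.358 0.018]
top slotRf [0.5143 0.3608 0.008 ] [0.514 0.359 0.013]
side NL [0.3708 0.4227 0.008 ] [ 0.374  0.418 -0.   ]
side NR [0.3718 0.3347 0.008 ] [ 0.375  0.329 -0.   ]
side p0 [0.4779 0.3485 0.011 ] [0.473 0.354 0.02 ]
side p1 [0.4785 0.3338 0.011 ] [0.484 0.327 0.001]
side red0 [0.4237 0.3467 0.011 ] [0.423 0.348 0.012]
side redhead [0.4225 0.3333 0.02  ] [0.422 0.333 0.02 ]
side redhead@.025 [0.4202 0.3366 0.025 ] [0.422 0.333 0.02 ]
side gripT far-right [0.4825 0.3633 0.06  ] [0.482 0.364 0.061]
side gripT nearright [0.4675 0.3651 0.06  ] [-0.07   1.051  1.112]
side gripT nearleft [0.4709 0.3836 0.06  ] [0.472 0.383 0.059]
side gripT farleft [0.4856 0.3838 0.06  ] [0.513 0.351 0.009]
```

Run:
```python
from h import *
for a in('top0','side0'):
    s=load(a);C=cloud(s);h=s['img'].astype(int)
    m=(h[...,2]>h[...,1]+50)&(h[...,2]>h[...,0]+50)&(abs(C[...,0]-.42)<.03)&(abs(C[...,1]-.34)<.04)
    print(a,m.sum(),np.round(C[m],3).tolist())
# heights around the timer
P=np.concatenate([cloud(load(a)).reshape(-1,3) for a in('top0','side0')])
for x in np.arange(.35,.6,.05): print(round(x,2),[ (round(100*P[(abs(P[:,0]-x)<.025)&(abs(P[:,1]-y)<.025)&(P[:,2]<1),2].max(),0) if ((abs(P[:,0]-x)<.025)&(abs(P[:,1]-y)<.025)&(P[:,2]<1)).any() else None) for y in np.arange(.3,.7,.05)])
mv([.476,.376,.15],3.1346)
```

```text
top0 6 [[0.424, 0.337, 0.023], [0.424, 0.335, 0.019], [0.425, 0.335, 0.008], [0.421, 0.338, 0.018], [0.421, 0.334, 0.02], [0.421, 0.334, 0.012]]
side0 10 [[0.424, 0.335, 0.022], [0.422, 0.333, 0.021], [0.422, 0.337, 0.022], [0.422, 0.334, 0.018], [0.419, 0.333, 0.019], [0.425, 0.334, 0.013], [0.419, 0.338, 0.021], [0.422, 0.339, 0.015], [0.422, 0.342, 0.015], [0.423, 0.347, 0.015]]
0.35 [np.float64(1.0), np.float64(1.0), np.float64(1.0), np.float64(1.0), np.float64(1.0), np.float64(1.0), np.float64(36.0), np.float64(36.0)]
0.4 [np.float64(1.0), np.float64(2.0), np.float64(2.0), np.float64(1.0), np.float64(1.0), np.float64(36.0), np.float64(36.0), np.float64(36.0)]
0.45 [np.float64(1.0), np.float64(6.0), np.float64(7.0), np.float64(1.0), np.float64(1.0), np.float64(35.0), np.float64(35.0), np.float64(34.0)]
0.5 [np.float64(1.0), np.float64(7.0), np.float64(7.0), np.float64(1.0), np.float64(1.0), np.float64(1.0), np.float64(34.0), np.float64(48.0)]
0.55 [np.float64(1.0), np.float64(8.0), np.float64(8.0), np.float64(2.0), np.float64(2.0), np.float64(1.0), np.float64(15.0), np.float64(48.0)]
turn [ 0.002  0.002 -1.607] shift cm [10.27 -1.76  6.88]
```

Run:
```python
from h import *
P=np.concatenate([cloud(load(a)).reshape(-1,3) for a in('top0','side0')])
m=(P[:,2]>.1)&(P[:,2]<.6)&(P[:,0]>.3)&(P[:,0]<.6)&(P[:,1]>.3)&(P[:,1]<.8)
Q=P[m]; i=np.argsort(Q[:,1])[:300:30]; print(np.round(Q[i],3))
```

```text
[[0.409 0.553 0.336]
 [0.41  0.558 0.344]
 [0.411 0.56  0.353]
 [0.418 0.562 0.355]
 [0.416 0.563 0.354]
 [0.42  0.565 0.347]
 [0.408 0.567 0.345]
 [0.402 0.568 0.332]
 [0.432 0.57  0.335]
 [0.409 0.571 0.361]]
```

Call:
drive_tool(
  series=[
    [[0, 0, -0.15, 3, 0, 0, 100], [0, 0, -0.3, 6, -0.5, 0, 100], [0, 0, -0.45, 8, -1, 0, 100], [0, 0, -0.6, 10.3, -1.7, 0, 100], [0, 0, -0.75, 10.3, -1.7, 0, 90], [0, 0, -0.9, 10.3, -1.7, 0, 80], [0, 0, -1.05, 10.3, -1.7, 0, 70], [0, 0, -1.2, 10.3, -1.7, 0, 70], [0, 0, -1.35, 10.3, -1.7, 0, 70], [0, 0, -1.5, 10.3, -1.7, 0, 70], [0, 0, -1.607, 10.3, -1.7, 3, 70], [0, 0, -1.607, 10.3, -1.7, 6, 70], [0, 0, -1.607, 10.3, -1.7, 9, 70], [0, 0, -1.607, 10.3, -1.7, 9, 70], [0, 0, -1.607, 10.3, -1.7, 9, 70]],
  ],
)

```text
time: 36.2
tool_pos: [0.4772, 0.3749, 0.1292]
ee_rot: [-3.141, 0.002, 3.132]
wrist_force: [0.2, -0.6, 1.4]
width: 0.066
```

Run:
```python
from h import *
mv([.476,.376,.031],3.1346)
s=snap('top','top18'); crop(s,'c28',120,180,70,110,5);s=snap('side','side18'); crop(s,'c29',180,250,130,110,6)
```

```text
turn [-0.     0.002 -0.003] shift cm [0.14 0.11 9.82]
```

View pics/c29.png

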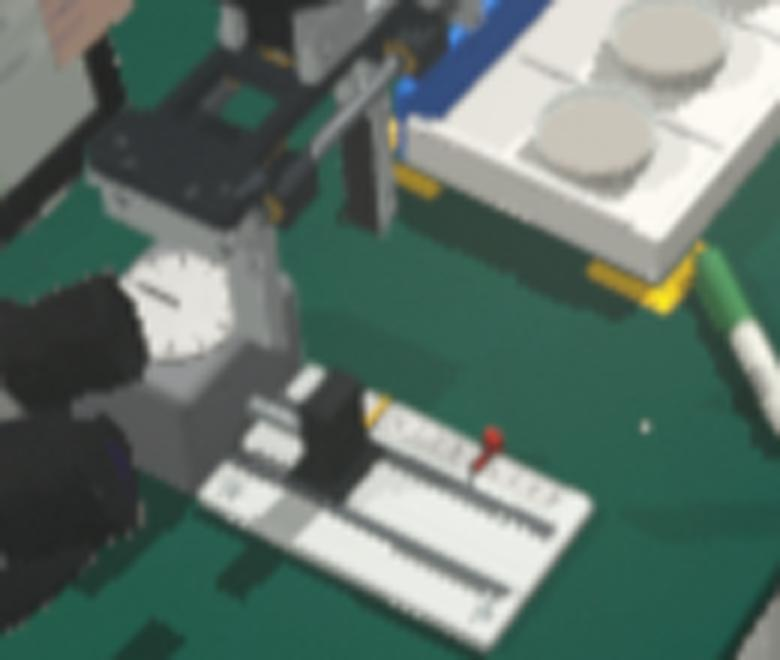

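View pics/c28.png

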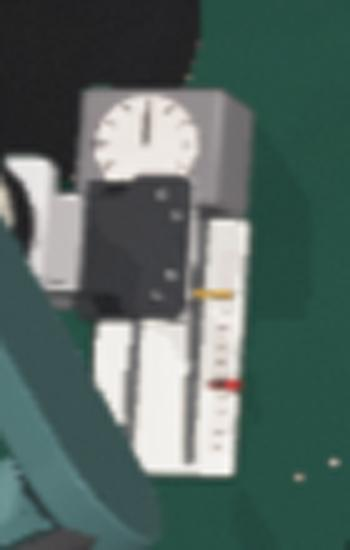

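Pointer still visible even with the arm in place in both views. Descend and pinch.

Call:
drive_tool(
  series=[
    [[0, 0, 0, 0.1, 0.1, 3, 70], [0, 0, 0, 0.1, 0.1, 6, 70], [0, 0, 0, 0.1, 0.1, 8.5, 70], [0, 0, 0, 0.1, 0.1, 9.6, 70], [0, 0, 0, 0.1, 0.1, 9.8, 70], [0, 0, 0, 0.1, 0.1, 9.8, 70], [0, 0, 0, 0.1, 0.1, 9.8, 0], [0, 0, 0, 0.1, 0.1, 9.8, 0], [0, 0, 0, 0.1, 0.1, 9.8, 0], [0, 0, 0, 0.1, 0.1, 9.8, 0], [0, 0, 0, 0.1, 0.1, 9.8, 0], [0, 0, 0, 0.1, 0.1, 9.8, 0], [0, 0, 0, 0.1, 0.1, 9.8, 0]],
  ],
)

```text
time: 37.6
tool_pos: [0.4779, 0.3756, 0.0337]
ee_rot: [-3.14, 0.006, 3.132]
wrist_force: [-1.1, -4.6, 3.0]
width: 0.0274
```

Run:
```python
from h import *
print(pose())
s=snap('top','top19'); crop(s,'c28',120,180,70,110,5);s=snap('side','side19'); crop(s,'c29',180,250,130,110,6)
```

```text
(array([0.47789513, 0.37564677, 0.03371528]), array([-3.14046156,  0.00602289,  3.13236253]))
```

View pics/c29.png

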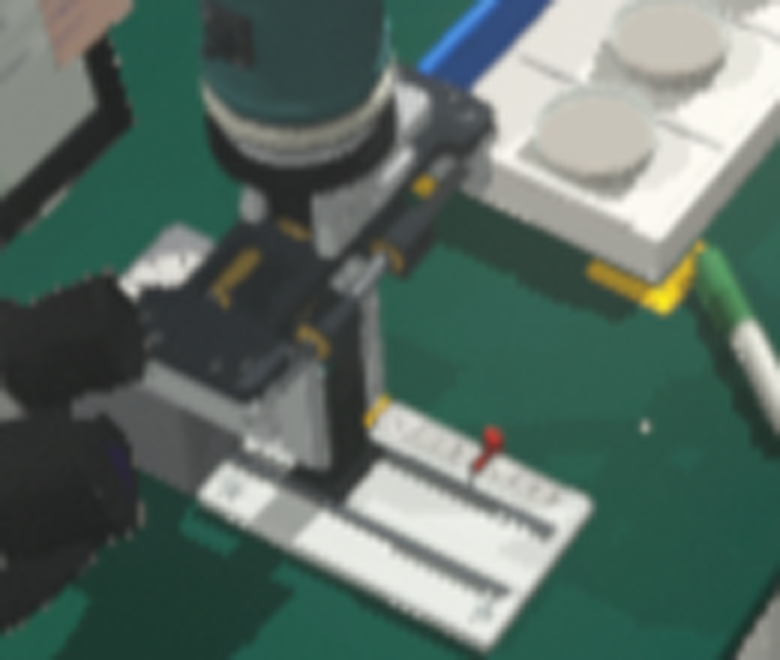

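View pics/c28.png

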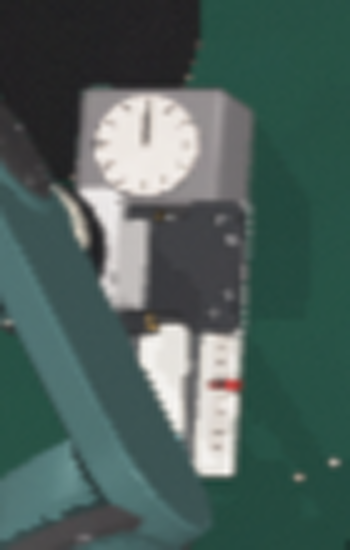

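Call:
drive_tool(
  series=[
    [[0, 0, 0, 0.4, 0, 0, 0], [0, 0, 0, 0.8, 0, 0, 0], [0, 0, 0, 1.2, 0, 0, 0], [0, 0, 0, 1.6, 0, 0, 0], [0, 0, 0, 2, 0, 0, 0], [0, 0, 0, 2.4, 0, 0, 0], [0, 0, 0, 2.8, 0, 0, 0], [0, 0, 0, 3.2, 0, 0, 0], [0, 0, 0, 3.6, 0, 0, 0], [0, 0, 0, 4, 0, 0, 0], [0, 0, 0, 4.3, 0, 0, 0], [0, 0, 0, 4.5, 0, 0, 0], [0, 0, 0, 4.6, 0, 0, 0], [0, 0, 0, 4.6, 0, 0, 0]],
  ],
)

```text
time: 39.1
tool_pos: [0.4316, 0.3762, 0.0337]
ee_rot: [-3.141, 0.006, 3.132]
wrist_force: [1.7, -1.2, 2.1]
width: 0.0277
```

Run:
```python
from h import *
print(pose())
s=snap('top','top20'); crop(s,'c30',140,210,50,60,9);s=snap('side','side20'); crop(s,'c31',220,300,70,65,10)
```

```text
(array([0.43159957, 0.37621312, 0.03371017]), array([-3.14074047,  0.00564314,  3.13248217]))
```

View pics/c31.png

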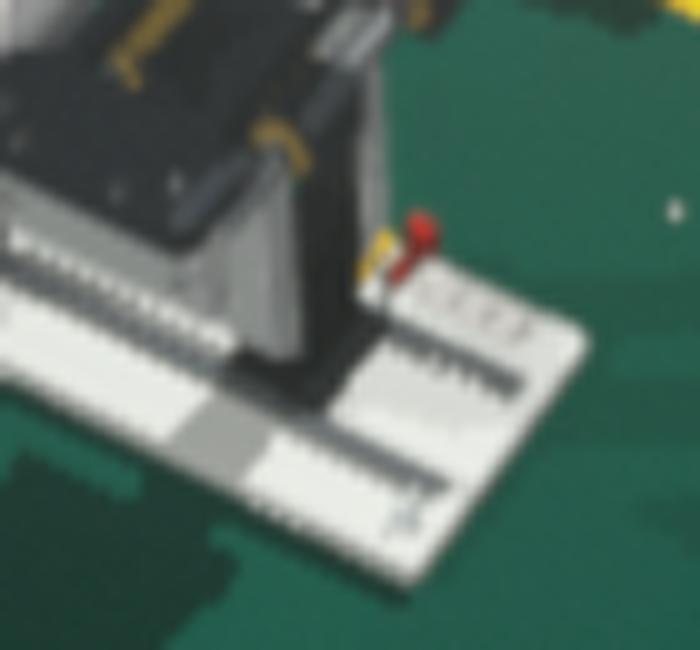

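View pics/c30.png

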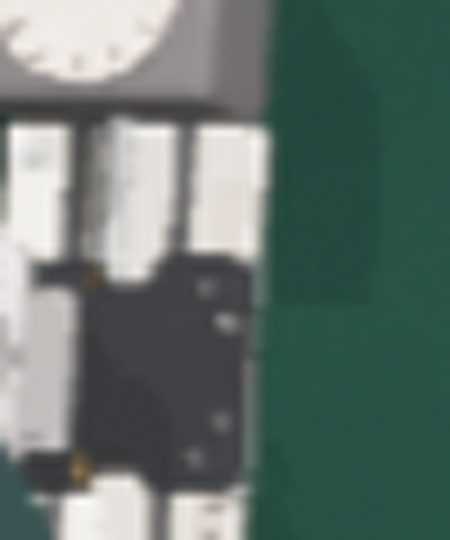

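Run:
```python
from h import *
s=load('side20');C=cloud(s);h=s['img'].astype(int)
k=lambda u,v:(220+(u+.5)/10-.5,300+(v+.5)/10-.5)
for n,(u,v,z) in {'p0':(365,272,.011),'p1':(387,238,.011),'r0':(392,283,.011),'rmid':(405,265,.014),'head':(422,235,.021)}.items(): print(n,np.round(onz(s,*k(u,v),z),4),np.round(bydepth(s,*k(u,v)),3))
for a in('side0','side20'):
    s=load(a);C=cloud(s);h=s['img'].astype(int)
    m=(h[...,2]>h[...,0]+50)&(h[...,1]>h[...,0]+30)&(abs(C[...,0]-.45)<.06)&(abs(C[...,1]-.345)<.03)
    m2=(h[...,2]>h[...,1]+50)&(h[...,2]>h[...,0]+50)&(abs(C[...,0]-.42)<.03)&(abs(C[...,1]-.34)<.03)
    v,u=np.nonzero(m); print(a,'yellow',[(int(b),int(c),*np.round(onz(s,b,c,.011)[:2],4),round(float(C[c,b,2]),3)) for b,c in zip(u,v)])
    v,u=np.nonzero(m2); print(a,'red',[(int(b),int(c),*np.round(C[c,b],3)) for b,c in zip(u,v)])
```

```text
p0 [0.4319 0.3471 0.011 ] [0.429 0.351 0.017]
p1 [0.4328 0.3349 0.011 ] [ 0.439  0.326 -0.003]
r0 [0.4238 0.3466 0.011 ] [0.423 0.348 0.013]
rmid [0.4227 0.3419 0.014 ] [0.424 0.34  0.011]
head [0.4209 0.336  0.021 ] [0.422 0.334 0.018]
side0 yellow [(243, 316, np.float64(0.4813), np.float64(0.3345), 0.002), (244, 316, np.float64(0.4789), np.float64(0.3332), 0.001), (243, 317, np.float64(0.4794), np.float64(0.3373), 0.015), (244, 317, np.float64(0.4771), np.float64(0.336), 0.015), (242, 318, np.float64(0.4798), np.float64(0.3414), 0.017), (243, 318, np.float64(0.4775), np.float64(0.3401), 0.02), (241, 319, np.float64(0.4803), np.float64(0.3456), 0.015), (242, 319, np.float64(0.478), np.float64(0.3442), 0.017), (241, 320, np.float64(0.4784), np.float64(0.3483), 0.021)]
side0 red [(261, 322, np.float64(0.424), np.float64(0.335), np.float64(0.022)), (262, 322, np.float64(0.422), np.float64(0.333), np.float64(0.021)), (261, 323, np.float64(0.422), np.float64(0.337), np.float64(0.022)), (262, 323, np.float64(0.422), np.float64(0.334), np.float64(0.018)), (263, 323, np.float64(0.419), np.f
[... 921 characters left out ...]
side20 red [(261, 322, np.float64(0.426), np.float64(0.332), np.float64(0.018)), (262, 322, np.float64(0.423), np.float64(0.332), np.float64(0.019)), (261, 323, np.float64(0.424), np.float64(0.335), np.float64(0.019)), (262, 323, np.float64(0.422), np.float64(0.334), np.float64(0.018)), (263, 323, np.float64(0.419), np.float64(0.333), np.float64(0.019)), (261, 324, np.float64(0.424), np.float64(0.335), np.float64(0.013)), (262, 324, np.float64(0.419), np.float64(0.337), np.float64(0.019)), (261, 325, np.float64(0.424), np.float64(0.336), np.float64(0.011)), (260, 326, np.float64(0.424), np.float64(0.34), np.float64(0.011)), (259, 327, np.float64(0.424), np.float64(0.345), np.float64(0.013))]
```

Call:
drive_tool(
  series=[
    [[0, 0, 0, 0.3, 0, 0, 0], [0, 0, 0, 0.5, 0, 0, 0], [0, 0, 0, 0.6, 0, 0, 0], [0, 0, 0, 0.65, 0, 0, 0], [0, 0, 0, 0.65, 0, 0, 0]],
  ],
)

```text
time: 39.7
tool_pos: [0.4251, 0.3763, 0.0337]
ee_rot: [-3.141, 0.006, 3.132]
wrist_force: [2.6, -1.2, 1.7]
width: 0.0278
```

Run:
```python
from h import *
print(pose())
s=snap('side','side21'); crop(s,'c32',245,310,30,27,25)
```

```text
(array([0.42507466, 0.37629915, 0.03372584]), array([-3.14081872,  0.00550826,  3.13239769]))
```

View pics/c32.png

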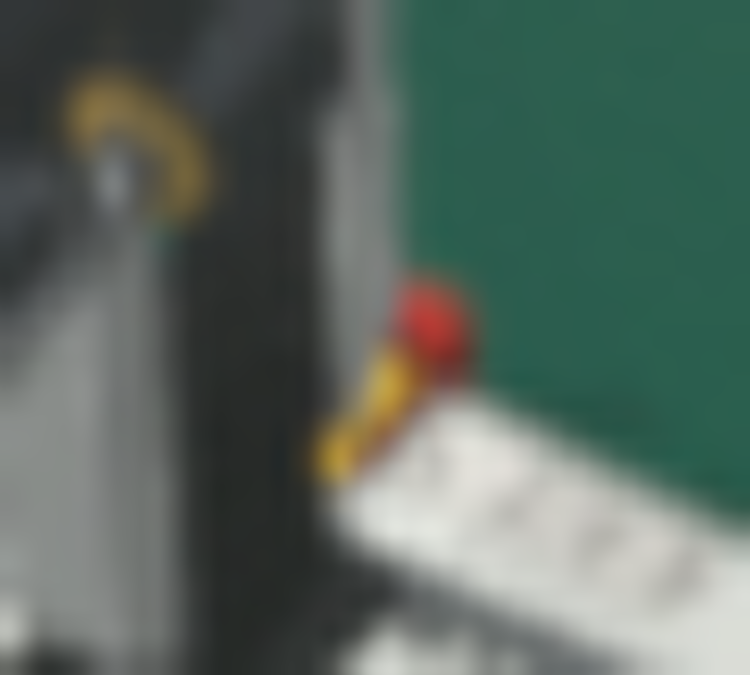

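Call:
drive_tool(
  series=[
    [[0, 0, 0, 0.07, 0, 0, 0], [0, 0, 0, 0.07, 0, 0, 0], [0, 0, 0, 0.07, 0, 0, 0], [0, 0, 0, 0.07, 0, 0, 0], [0, 0, 0, 0.07, 0, 0, 0], [0, 0, 0, 0.07, 0, 0, 0], [0, 0, 0, 0.07, 0, 0, 0], [0, 0, 0, 0.07, 0, 0, 0], [0, 0, 0, 0.07, 0, 0, 0], [0, 0, 0, 0.07, 0, 0, 0], [0, 0, 0, 0.07, 0, 0, 0], [0, 0, 0, 0.07, 0, 0, 0], [0, 0, 0, 0.07, 0, 0, 0], [0, 0, 0, 0.07, 0, 0, 0], [0, 0, 0, 0.07, 0, 0, 0], [0, 0, 0, 0.07, 0, 0, 0], [0, 0, 0, 0.07, 0, 0, 0], [0, 0, 0, 0.07, 0, 0, 0], [0, 0, 0, 0.07, 0, 0, 0], [0, 0, 0, 0.07, 0, 0, 0]],
  ],
)

```text
time: 41.75
tool_pos: [0.4244, 0.3763, 0.0337]
ee_rot: [-3.141, 0.005, 3.132]
wrist_force: [3.1, 0.3, 3.4]
width: 0.0277
```

Call:
drive_tool(
  series=[
    [[0, 0, 0, 0, 0, 0, 75], [0, 0, 0, 0, 0, 0, 75], [0, 0, 0, 0, 0, 0, 75], [0, 0, 0, 0, 0, 0, 75], [0, 0, 0, 0, 0, 0, 75], [0, 0, 0, 0, 0, -3, 75], [0, 0, 0, 0, 0, -7, 75], [0, 0, 0, 0, 0, -11, 75], [0, 0, 0, 0, 0, -15, 75], [0, 0, 0, 0, 0, -18, 75], [0, 0, 0, 0, 0, -18, 75], [0, 0, 0, 0, 0, -18, 75], [0, 0, 0, 0, 0, -18, 75], [0, 0, 0, 0, 0, -18, 75], [0, 0, 0, 0, 0, -18, 75], [0, 0, 0, 0, 0, -18, 75], [0, 0, 0, 0, 0, -18, 75], [0, 0, 0, 0, 0, -18, 75]],
  ],
)

```text
time: 43.55
tool_pos: [0.4234, 0.3764, 0.2136]
ee_rot: [-3.141, 0.005, 3.132]
wrist_force: [0.2, 0.4, -0.7]
width: 0.0703
```

```bash
python3 - <<'E'
from h import *
print(pose())
s=snap('top','top22'); crop(s,'c33',120,150,220,150,3.6);s=snap('side','side22'); crop(s,'c34',180,140,190,220,2.7)
E
python3 fit.py top22
```

```text
(array([0.42339301, 0.376437  , 0.2135821 ]), array([-3.14069738,  0.00523655,  3.13240887]))
top22 [ 0.4801  0.0411 -0.0502  0.0145  0.0316] 648.4
```

View pics/c33.png

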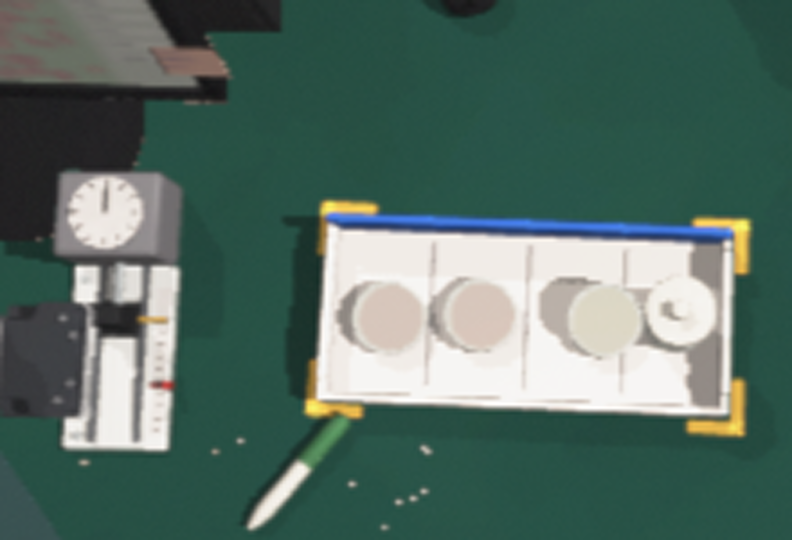

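View pics/side22.png

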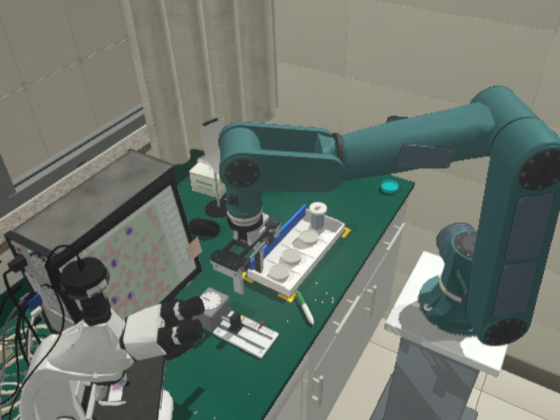

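Run:
```python
from h import *
import glob
s=load('top22'); crop(s,'c35',260,205,70,65,9); s2=load('side22'); crop(s2,'c36',260,190,90,100,6)
C=cloud(s)
for u,v in[(281,238),(284,235),(287,238),(290,238),(294,238),(287,233),(287,244),(284,242),(291,234),(300,236),(304,236),(308,236),(304,232)]: print((u,v),np.round(C[v,u],3))
for a in('side18','side19','side20','side21','side22'):
    q=load(a)['img']; cv2.imwrite(f'pics/z_{a}.png',cv2.resize(q[190:290,240:350],None,fx=3,fy=3))
cv2.imwrite('pics/zz.png',np.hstack([cv2.imread(f'pics/z_{a}.png')[:, :260] for a in('side18','side19','side21')]))
```

```text
(281, 238) [ 0.476 -0.002  0.019]
(284, 235) [ 0.484 -0.01   0.024]
(287, 238) [ 0.476 -0.019  0.023]
(290, 238) [ 0.476 -0.028  0.019]
(294, 238) [ 0.476 -0.04   0.018]
(287, 233) [ 0.491 -0.019  0.018]
(287, 244) [ 0.458 -0.019  0.021]
(284, 242) [ 0.464 -0.01   0.02 ]
(291, 234) [ 0.488 -0.031  0.02 ]
(300, 236) [ 0.475 -0.055  0.09 ]
(304, 236) [ 0.474 -0.066  0.097]
(308, 236) [ 0.474 -0.076  0.102]
(304, 232) [ 0.486 -0.066  0.088]
```

View pics/c35.png

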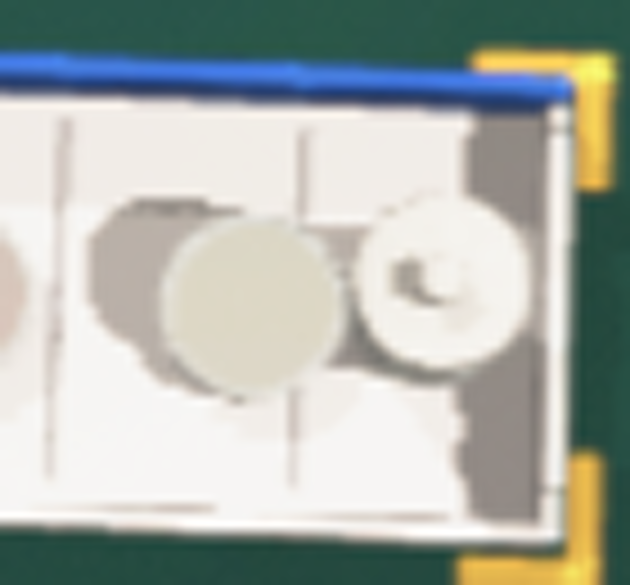

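View pics/c36.png

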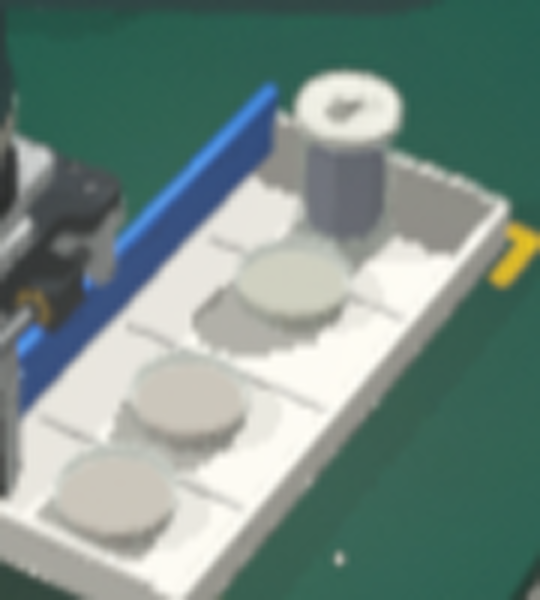

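View pics/zz.png

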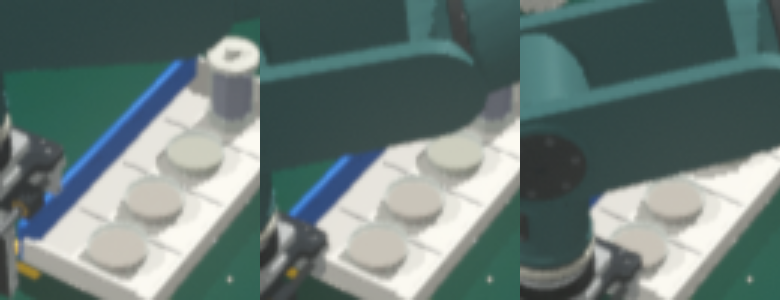

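Run:
```python
from h import *
for nm in('top22','side22','top17'):
    s=load(nm);C=cloud(s)
    for lab,c in(('beige',(.474,-.0195) if '22' in nm else (.477,.0)),('pink2',(.479,.081)),('pink1',(.483,.159))):
        m=(np.hypot(C[...,0]-c[0],C[...,1]-c[1])<.024)&(C[...,2]<.05)&(C[...,2]>.0)
        Q=C[m];A=np.c_[Q[:,:2]-c,np.ones(len(Q))];x=np.linalg.lstsq(A,Q[:,2],rcond=None)[0]; print(nm,lab,len(Q),np.round(x,4),np.std(Q[:,2]-A@x).round(4))
# beige centre by colour
s=load('top22'); g=lambda u,v:(260+(u+.5)/9-.5,205+(v+.5)/9-.5)
print('beige',onz(s,*g(252,304),.021),'jar lid',onz(s,*g(443,283),.103))
s=load('top17'); g=lambda u,v:(120+(u+.5)/3.6-.5,150+(v+.5)/3.6-.5)
print('jar before',onz(s,*g(678,311),.103), 'beige', onz(s,*g(580,317),.021))
```

```text
top22 beige 209 [-0.0115  0.0007  0.0219] 0.0022
top22 pink2 209 [ 0.0009 -0.0108  0.0217] 0.0023
top22 pink1 207 [ 0.0132 -0.0024  0.022 ] 0.0022
side22 beige 139 [-0.0048 -0.1065  0.0213] 0.0043
side22 pink2 148 [ 0.0244 -0.0685  0.0217] 0.0036
side22 pink1 167 [-0.0534 -0.1042  0.0213] 0.0036
top17 beige 210 [-0.0123  0.0091  0.0219] 0.0023
top17 pink2 210 [-0.0032  0.029   0.0221] 0.0023
top17 pink1 207 [-0.0054 -0.0311  0.0218] 0.002
beige [ 0.47489262 -0.0209095   0.021     ] jar lid [ 0.47344738 -0.07854042  0.103     ]
jar before [ 0.47337503 -0.07633296  0.103     ] beige [ 0.47680762 -0.00090383  0.021     ]
```

Run:
```python
from h import *
print(robot.close_job())
```

```text
the job is handed in; nothing more can be done
None
```

The staining run is set up and the job is handed in: the tray is in its marks, all four set items are in it, and the timer was run and is back home.

- **Tray:** I hooked the fingertips behind the blue lip and dragged it in. It ended about 8 mm too far right, so I pushed it square from its right wall. The last checks put it within about 2 mm of the marks. It sits slightly towards the robot's side, and its yaw is within about 0.01 rad. The two cameras differ by a few mm on the marks' position, so I judged the fit within each view.
- **Set:** two pink dishes, one beige dish and the staining jar were out; there was no brown bottle. All are on the tray floor, the dishes flat and the jar upright.
- **Timer:** I pulled the slide out about 53.5 mm, with the mark measured at about 54 mm. I held it roughly 2 s and let go; the last picture shows it back at home.
- **Disagreement in the last check:** between 37.6 s and 43.6 s the beige dish moved about 2 cm towards the jar. The gripper was at the timer then, so I take it as the announced knock. It still lies flat in the tray, now touching the jar, which shifted about 2 mm and stays upright. I left both as they were.

The look-alike dishes were never handled; of them, only the near turquoise one shows in the last view. The green marker looks unmoved in that view. I did not measure the cotton-bud box again at the end.

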